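# Close and clip the specimen transport box

## Task

Get the specimen transport box ready for the courier: swing its blue lid fully shut, then take the snap hook from the white tray and clip it onto the steel staple that stands up through the slot in the lid, so that one leg of the staple is caught inside the hook and the sprung gate has closed again behind it. Leave the hook lying free on the lid, and leave the bottles and racks around the work where they are.

Things in the scene. Friction and masses are not known exactly. Their poses are not given: they have to be found in the camera images.
- lid (a joint): opening angle of the box's blue lid, rad: 0 shut; 0.7 to 1.1 at the start, its front edge up in the air. The hinge is stiff: the lid stays at any angle it is left at, and about 3 N pressed on its outer face near the free edge closes it.
- box: white insulated transport box, fixed to the bench; origin under its centre. 200 mm deep (x), 260 mm wide (y), 105 mm high, walls 40 mm thick. Axes: x from the front (the staple's side, nearest the robot) to the hinge side, y left, z up.
- lid_hinge (a point): fixed point on the lid's hinge axis, at the middle of the box's far top edge, 105 mm above the bench; box axes. The hinge runs along y; the lid's front edge swings upward and back about it.
- lid_edge (a point): middle of the lid's free front edge on its outer (upper) face; moves with the lid. Lid: flat plate 10 mm thick, 266 mm wide, 210 mm from hinge to free edge, hinge axis in the plane of its underside. Axes: x to the hinge, y along the edge, z out of the outer face. Slot for the staple: 72 x 16 mm, centred in y, 23 to 39 mm from the free edge; the rest is plain.
- staple (a point): fixed point midway between the staple's legs at the height of the shut lid's upper face (115 mm over the bench), 34 mm in from the shut lid's front edge; box axes. Staple: upright inverted U of 7 mm round steel; vertical legs 27 mm to either side along y (54 mm apart); crossbar's axis 34 mm above this point, about 30 mm clear below it.
- leg_left (a point): point on the axis of the staple's left (+y) leg, 10 mm above the shut lid's upper face.
- leg_right (a point): point on the axis of the staple's right (-y) leg, 10 mm above the shut lid's upper face.
- hook_grip (a point): centre, half-way up, of the snap hook's orange tail, where it is best gripped: a block 44 long (x), 24 wide (y), 14 mm high. The hook lies flat in the tray, 109 mm long, 48 mm wide, about 115 g, underside of tail and loop level. Axes: x from tail to nose, y from the gate's side to the spine's side, z up.
- hook_loop (a point): centre of the hook's steel loop (9 mm round bar), 52 mm from the tail's centre towards the nose, 4.5 mm above the underside; same axes. From here: spine (solid side) along y = +19.5 mm; far end of the nose x = +34 mm; clear inside about x -22 to +25, y -12 to +15 mm, narrower in the nose's curve.
- hook_mouth (a point): point on the outside of the shut brass gate where a leg is best pushed in, 5 mm towards the nose and 19.5 mm to the gate's side (-y) of the loop's centre; same axes. The gate closes the -y side of the loop from its hinge 21 mm behind this point (to the tail) to its free end inside the nose's tip 9 mm ahead; a leg's centre may enter up to 3 mm ahead or 4 mm behind.
- gate (a joint): angle of the hook's gate, rad: 0 shut, to 1.1 pushed in. A spring shuts it; 2 N near the free end starts it, about 5 N opens it. A leg pushed straight in (hook's +y) swings it; with the leg's axis about 6 mm beyond the loop's centre, drawing the hook back by its tail until the leg sits in the nose (about 12 mm) lets the gate spring shut behind it.
- tray: shallow white tray, fixed, 240 mm (x) by 230 mm (y), rim 14 mm high, floor 4 mm thick; origin under its centre. The hook starts about its middle, flat on the floor.
- amber_center (a point): centre, half-way up, of a small amber bottle with a black cap, 36 mm across, 64 mm high, loose at the far side of the tray; leave it.
- white_center (a point): centre, half-way up, of a small white dropper bottle, 32 mm across, 61 mm high, loose at the far side of the tray; leave it.
- tube_rack_center (a point): centre, half-way up, of a loose clear rack of capped tubes, 160 x 75 x 96 mm; leave it.
- micro_rack_center (a point): centre, half-way up, of a loose blue microtube rack, 170 x 75 x 28 mm; leave it.
There are look-alikes about, which are no part of the job. Of the things that look like the part that bears hook_grip, the smallest one is meant.

How it is judged:
On the way, in this order (a step that is already met when the one before it is completed fails the run):
1. the lid is fully shut (value of joint lid below 0.03 rad), for 0.2 s.
2. with the lid shut, the hook's gate is pressed in at the staple (value of joint lid below 0.03 rad and value of joint gate above 0.15 rad and (distance between hook_loop and leg_left below 0.03 m or distance between hook_loop and leg_right below 0.03 m)), for 0.02 s.
At the end, for the whole second after the job is handed in: The lid is shut (under 0.03 rad), one leg of the staple (either one) passes through the inside of the hook's loop below the crossbar, the gate is shut behind it (under 0.06 rad), and the hook is released and at rest (value of joint lid below 0.03 rad and value of joint gate below 0.06 rad and ((x of leg_left in the frame of hook_loop between -0.022 and 0.026 m and y of leg_left in the frame of hook_loop between -0.0125 and 0.0155 m and z of leg_left in the frame of hook_loop between -0.016 and 0.016 m) or (x of leg_right in the frame of hook_loop between -0.022 and 0.026 m and y of leg_right in the frame of hook_loop between -0.0125 and 0.0155 m and z of leg_right in the frame of hook_loop between -0.016 and 0.016 m)) and linear speed of hook below 0.02 m/s); the robot touches nothing.
It fails at once if a bottle is moved by more than 30 mm (distance of any of amber_center, white_center from where it was at the start of the episode above 0.03 m).
It fails at once if a rack is moved by more than 30 mm (distance of any of tube_rack_center, micro_rack_center from where it was at the start of the episode above 0.03 m).
It also fails if it takes over 51 s, if anything falls off the work surface, if the arm or the gripper's body presses on something with over 40 N, if the wrist force passes 120 N, or if a joint passes its speed limit or range.

## Robot

A 6-joint arm with a two-finger parallel gripper is mounted at the origin on the work surface. World frame = base frame: x ahead of the robot, y to its left, z up, the work surface at z = 0. Lengths are in m, angles in rad, forces in N, time in s.
With the tool pointing down it reaches from about 0.325 to 0.925 m from the base axis. Payload 3.1 kg.
Tool frame: the origin (TCP) lies midway between the tips of the shut fingers; the grasp point (between the pads) lies 19 mm behind it; z points along the fingers, y is the direction in which the jaws open and shut (so a half turn about z gives the same grasp; the last joint's range is limited). The gripper opens to 85 mm and grips with 20 to 120 N. Pads are 22 mm wide; open, the fingers measure 114 mm over their backs; the gripper's body (76 mm by 85 mm) begins 54 mm behind the grasp point. The pads swing forward as they close: fully open they stand 13 mm farther back than shut.
Start: joints at [1.21, 0.217, 1.613, -0, 1.311, -0.112], TCP at [0.154, 0.606, 0.231] pointing down, gripper open.
Joint ranges: [-2.75, 2.75], [-0.78, 2.1], [0.31, 2.55], [-1.13, 4.27], [0.13, 2.63], [-2.58, 2.58]. Speed limits (rad/s): [2.79, 2.79, 3.14, 3.14, 3.14, 3.14].

## Interface

Orientations are given as a 3x3 rotation matrix whose columns are the frame's x, y, z axes.
In Python, from plant import manip gives the robot as it stands.
- The arm moves only by the tool carry_out, never from a script. Its argument "plan" is a list of rows, each an object of numbers: "x", "y", "z": the shift along the world's x, y, z in cm; "rx", "ry", "rz": the turn, a rotation vector about the world's x, y, z in rad; "hand": the closure, from -1 (fully open) to 1 (shut). A call has 1 to 20 rows; each row is the pose to reach, as a shift and turn from the pose commanded when the call began; what a row does not reach only later rows make up. A row lasts 1/10 s, in which the tool goes at most 50 mm and 8.59 degrees, less where a joint would pass 70% of its speed; a pose out of reach is approached as far as the arm can. A call with a gripper value outside its range is refused whole. The fingers move at their own pace and stop on an object; "force" is the grip in N (left out, the last holds). Time passes only in rows, so rows that repeat a pose let the fingers close. It gives the time, the measured TCP pose, the force and the opening at its end, in the units of the state.
- manip.state(): the state, without advancing time (a new reading comes with each control period).
- manip.grab_frame(name): name is "scene" or "side" or "wrist"; returns the picture (420x560x3 uint8, red, green, blue); there is no depth.
- manip.calibration(name): a dict with "fovy" (degrees; the focal length in pixels is half the picture's height over the tangent of half this angle, whatever the lens; pixels are square), "cx", "cy" (the principal point, pixels), "dist_coeffs" ([k1, k2, p1, p2, k3] as OpenCV has them; the pictures are not rectified), "R" (3x3) and "t" (3): a world point X has camera coordinates R X + t. Camera axes: x right, y down, z forward; pixel columns grow to the right and rows downward; lengths in m; the calibration is good to about 2 mm. A picture is of the moment at which its call begins: read the wrist's pose just before it. calibration takes no time and is no camera call; for the wrist camera it gives the pose at the moment of the call.
- manip.sign_off(): hands the job in, once; it reports no verdict.
The state is a dict: "clock": time; "joints": joint angles; "dq": joint speeds; "tau": joint torques, N m; "tcp_pos": TCP position; "tool_rot": TCP orientation; "wrist_force": force on the tool from outside, world axes, zero at the start; "torque": the same for the moment, N m; "width": finger opening in m.
Only numpy, scipy, OpenCV 4.12 (cv2) and the standard library are available. Lean on these libraries where they do the work, as an engineer would, in place of code of your own. Each camera call takes 0.05 s, during which the arm holds its last target.

## Working session

There is one attempt and no reset: what is moved stays moved. The work goes in short steps, Python scripts to look and compute and a tool call to move; the robot and the scene stay as the last step left them, time stands still between calls to the robot, and variables do not carry over. Pictures are saved under pics/ and viewed, and the job is handed in when it is done.

Besides the shell and the picture viewer there is one more tool, called after "Request:" as name(argument=value, ...), one argument or row to a line, values as JSON. carry_out: Moves the arm, as the interface text tells. Its arguments: {"type":"object","properties":{"plan":{"type":"array"},"force":{"type":"number"}},"required":["plan"]}

```bash
ls; mkdir -p pics; python3 - <<'E'
from plant import manip
import cv2
s=manip.state();print(s)
for n in ["scene","side","wrist"]:
    c=manip.calibration(n);print(n,c)
    cv2.imwrite(f"pics/{n}0.png",manip.grab_frame(n)[:,:,::-1])
E
```

```text
pics
{'clock': 0.0, 'joints': array([ 1.20981440e+00,  2.17806356e-01,  1.61494730e+00,  1.85085189e-05,
        1.31133226e+00, -1.12237007e-01]), 'dq': array([ 0.00048556, -0.00077353, -0.00013408,  0.00023452,  0.00010297,
       -0.0006405 ]), 'tau': array([-9.01549483e-04, -3.96847451e+01, -3.03847933e+01, -1.96869910e-04,
        9.76587588e-03, -8.56024712e-06]), 'tcp_pos': array([0.15356593, 0.60497827, 0.22992905]), 'tool_rot': array([[-9.69220861e-01,  2.46191220e-01, -8.97336797e-04],
       [ 2.46192676e-01,  9.69218115e-01, -2.32624867e-03],
       [ 2.97013082e-04, -2.47556649e-03, -9.99996892e-01]]), 'wrist_force': array([-0.94682216, -0.04835473,  0.1452402 ]), 'torque': array([ 0.00429313, -0.00876634,  0.02448267]), 'width': 0.08538685802514855}
scene {'fovy': 56.37401025657129, 'cx': 271.8859689601856, 'cy': 212.5413032177176, 'dist_coeffs': array([-0.00017183,  0.        ,  0.        ,  0.        ,  0.        ]), 'R': array([[-9.87015925e-01, -1.60621399e-01,  5.74345668e-04],
       [-1.52446040e-01,  9.35640178e-01, -3.18335771e-01],
       [ 5.05941560e-02, -3.14290032e-01, -9.47977852e-01]]), 't': array([0.57864745, 0.11981347, 1.09138267])}
side {'fovy': 50.2256857697638, 'cx': 281.2558267978228, 'cy': 207.55004118477416, 'dist_coeffs': array([-0.02977247,  0.        ,  0.        ,  0.        ,  0.        ]), 'R': array([[ 0.80685862, -0.59070432, -0.0068969 ],
       [-0.3102622 , -0.41380248, -0.85586499],
       [ 0.50270919,  0.69270189, -0.51715332]]), 't': array([-0.5057724 ,  0.27865796,  0.91729074])}
wrist {'fovy': 67.02603309230963, 'cx': 282.0743630023789, 'cy': 207.42126723237044, 'dist_coeffs': array([0.00999969, 0.        , 0.        , 0.        , 0.        ]), 'R': array([[ 0.24629644,  0.9691924 , -0.0020393 ],
       [ 0.91999471, -0.23313115,  0.31505491],
       [ 0.3048734 , -0.07947305, -0.94907125]]), 't': array([-0.62478295, -0.0402165 ,  0.38137418])}
```

View pics/scene0.png

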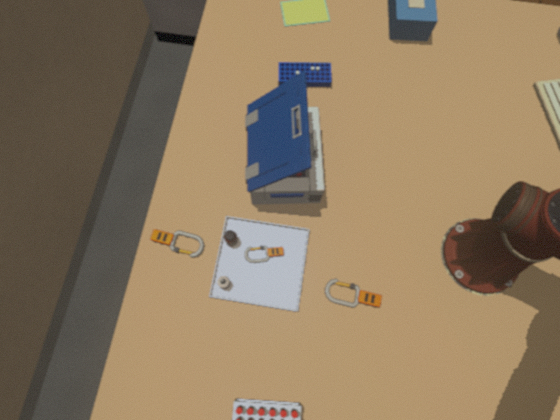

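View pics/side0.png

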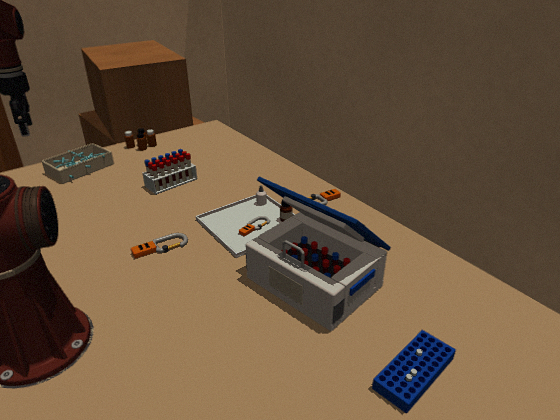

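View pics/wrist0.png

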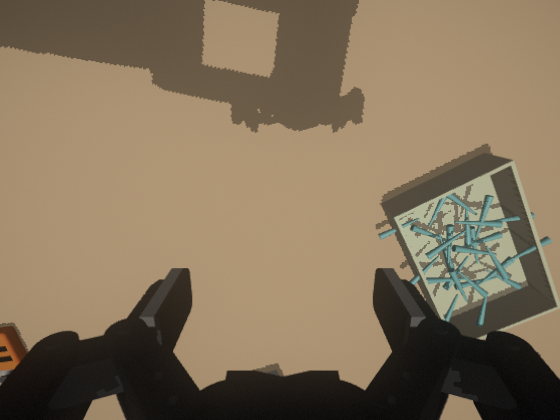

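```bash
cat > h.py <<'E'
import numpy as np,cv2
from plant import manip
def K(c,h=420):
    f=h/2/np.tan(np.radians(c["fovy"])/2)
    return np.array([[f,0,c["cx"]],[0,f,c["cy"]],[0,0,1]])
def ray(c,uv):
    p=cv2.undistortPoints(np.array([[uv]],float),K(c),c["dist_coeffs"])[0,0]
    R=np.array(c["R"]);t=np.array(c["t"])
    d=R.T@np.array([p[0],p[1],1]);return -R.T@t,d/np.linalg.norm(d)
def plane(c,uv,z):
    o,d=ray(c,uv);return o+d*(z-o[2])/d[2]
def proj(c,X):
    X=np.atleast_2d(np.array(X,float))
    rv=cv2.Rodrigues(np.array(c["R"]))[0]
    return cv2.projectPoints(X,rv,np.array(c["t"]),K(c),c["dist_coeffs"])[0][:,0]
def tri(c1,u1,c2,u2):
    o1,d1=ray(c1,u1);o2,d2=ray(c2,u2)
    A=np.stack([d1,-d2],1);s=np.linalg.lstsq(A,o2-o1,rcond=None)[0]
    a=o1+d1*s[0];b=o2+d2*s[1];return (a+b)/2,np.linalg.norm(a-b)
def crop(img,x0,y0,x1,y1,k,name):
    cv2.imwrite("pics/"+name,cv2.resize(img[y0:y1,x0:x1],None,fx=k,fy=k,interpolation=cv2.INTER_CUBIC))
E
python3 - <<'E'
from h import *
a=cv2.imread("pics/scene0.png");b=cv2.imread("pics/side0.png")
crop(a,200,210,320,315,6,"c1.png");crop(a,230,70,335,215,4,"c2.png")
crop(b,190,165,400,330,3.5,"c3.png")
E
```

```text
(no output)
```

View pics/c1.png

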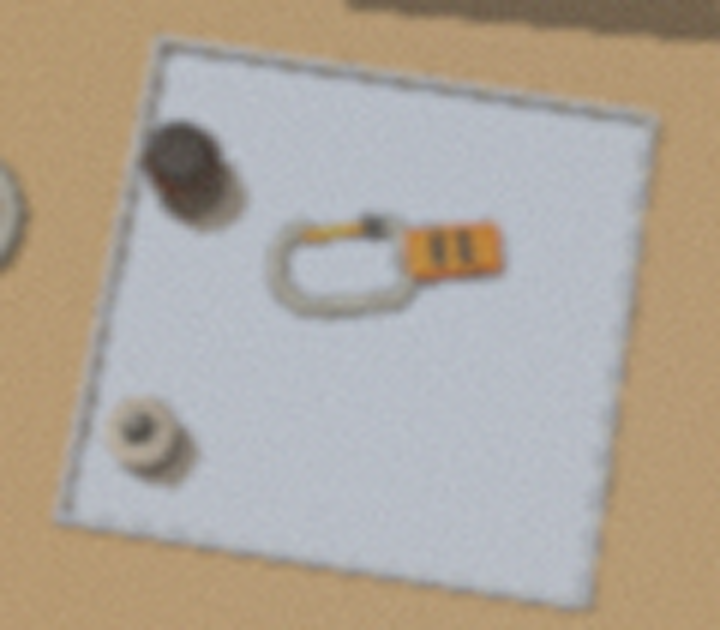

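View pics/c2.png

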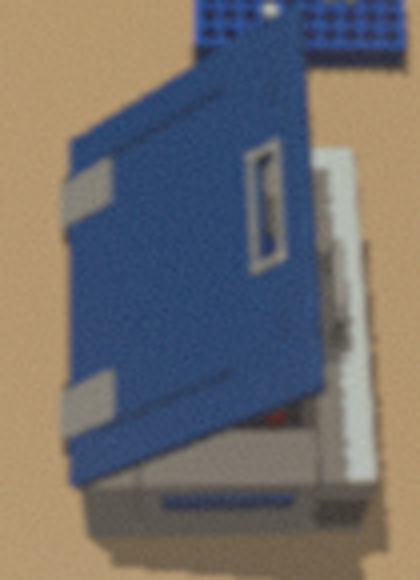

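View pics/c3.png

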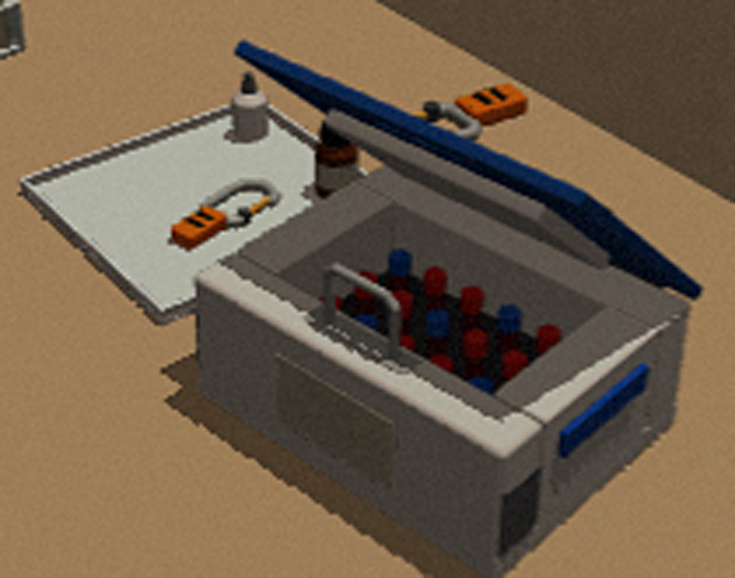

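```bash
python3 - <<'E'
from h import *
S=manip.calibration("scene");D=manip.calibration("side")
np.set_printoptions(precision=4,suppress=True)
a=cv2.imread("pics/scene0.png");b=cv2.imread("pics/side0.png")
# box front top corners
FL=plane(S,(324.2,190.5),.105);FR=plane(S,(318,107.5),.105)
print("front scene",FL,FR,np.linalg.norm(FL-FR))
f2=lambda x,y:(190+x/3.5,165+y/3.5)
FL2=plane(D,f2(198,278),.105);FR2=plane(D,f2(508,460),.105);BR2=plane(D,f2(685,312),.105)
print("side",FL2,FR2,BR2,np.linalg.norm(FL2-FR2),np.linalg.norm(BR2-FR2))
for n,u in dict(eL=(310.5,167),eR=(304.5,73)).items():print(n,u)
print("lid L edge tri",tri(S,(310.5,167),D,f2(237,45)))
print("lid hinge R tri",tri(S,(247.5,105),D,f2(700,293)))
# staple crossbar ends
print("bar", [plane(D,f2(*p),.149) for p in [(330,268),(398,300)]])
# hook orange
for n,im,c in(("S",a,S),("D",b,D)):
    hsv=cv2.cvtColor(im,cv2.COLOR_BGR2HSV)
    m=cv2.inRange(hsv,(5,150,120),(20,255,255))
    m=cv2.morphologyEx(m,cv2.MORPH_CLOSE,np.ones((3,3)))
    k,l,st,ce=cv2.connectedComponentsWithStats(m)
    for i in range(1,k):
        if st[i,4]>25:
            cn=cv2.findContours((l==i).astype(np.uint8),0,1)[0][0]
            r=cv2.minAreaRect(cn)
            bx=cv2.boxPoints(r)
            print(n,st[i],ce[i],plane(c,r[0],.018 if n=="S" else .011));print([plane(c,p,.018)[:2] for p in bx])
E
```

```text
front scene [ 0.4587 -0.0801  0.105 ] [ 0.5065 -0.3311  0.105 ] 0.25550919759676005
side [ 0.4603 -0.0937  0.105 ] [ 0.5062 -0.3451  0.105 ] [ 0.6884 -0.3103  0.105 ] 0.25553091077410006 0.18549274597101037
eL (310.5, 167)
eR (304.5, 73)
lid L edge tri (array([ 0.5095, -0.0722,  0.2522]), np.float64(0.003250843052104119))
lid hinge R tri (array([ 0.7069, -0.305 ,  0.1084]), np.float64(0.0009980334641587797))
bar [array([ 0.4999, -0.1862,  0.149 ]), array([ 0.5128, -0.2368,  0.149 ])]
S [151 229  22  16 237] [161.443  236.7215] [0.8822 0.0938 0.018 ]
[array([0.9115, 0.1067]), array([0.911 , 0.0738]), array([0.8527, 0.0808]), array([0.8537, 0.1135])]
S [269 248  14   8  52] [275.6346 251.9038] [0.5629 0.0842 0.018 ]
[array([0.5826, 0.0804]), array([0.5477, 0.071 ]), array([0.5433, 0.088 ]), array([0.5781, 0.0974])]
S [359 290  23  17 266] [369.7481 298.2782] [0.2968 0.1691 0.018 ]
[array([0.3283, 0.1832]), array([0.3232, 0.15  ]), array([0.2652, 0.155 ]), array([0.2709, 0.188 ])]
D [  82   40  102   30 1785] [129.8639  54.1199] [1.1207 2.4812 0.011 ]
[array([0.8778, 2.8916]), array([1.
[... 205 characters left out ...]
]), array([0.8211, 0.8496])]
D [320 189  21   9 106] [330.4245 192.8491] [0.8895 0.0959 0.011 ]
[array([0.8679, 0.1211]), array([0.9256, 0.0905]), array([0.8937, 0.0531]), array([0.8378, 0.0831])]
D [239 224  16   9  73] [246.4521 227.9726] [0.5689 0.0862 0.011 ]
[array([0.5419, 0.083 ]), array([0.5916, 0.0976]), array([0.5853, 0.0712]), array([0.5366, 0.0575])]
D [131 241  25  13 143] [142.8881 247.2238] [0.3001 0.1732 0.011 ]
[array([0.2704, 0.1823]), array([0.3323, 0.1792]), array([0.3245, 0.1443]), array([0.2642, 0.1481])]
D [168 242  12   6  28] [173.3571 244.6071] [0.3704 0.1345 0.011 ]
[array([0.3529, 0.1309]), array([0.3838, 0.1288]), array([0.3811, 0.1189]), array([0.3505, 0.1211])]
```

Request:
carry_out(
  plan=[
    {"z":5,"hand":1},
    {"x":37.6,"y":-74.7,"z":8,"hand":1},
    {"x":37.6,"y":-74.7,"z":8,"hand":1},
    {"x":37.6,"y":-74.7,"z":8,"hand":1},
    {"x":37.6,"y":-74.7,"z":8,"hand":1},
    {"x":37.6,"y":-74.7,"z":8,"hand":1},
    {"x":37.6,"y":-74.7,"z":8,"hand":1},
    {"x":37.6,"y":-74.7,"z":8,"hand":1},
    {"x":37.6,"y":-74.7,"z":8,"hand":1},
    {"x":37.6,"y":-74.7,"z":8,"hand":1},
    {"x":37.6,"y":-74.7,"z":8,"hand":1},
    {"x":37.6,"y":-74.7,"z":8,"hand":1},
    {"x":37.6,"y":-74.7,"z":8,"hand":1},
    {"x":37.6,"y":-74.7,"z":8,"hand":1},
    {"x":37.6,"y":-74.7,"z":8,"hand":1},
    {"x":37.6,"y":-74.7,"z":8,"hand":1},
    {"x":37.6,"y":-74.7,"z":8,"hand":1},
    {"x":37.6,"y":-74.7,"z":8,"hand":1},
    {"x":37.6,"y":-74.7,"z":8,"hand":1},
    {"x":37.6,"y":-74.7,"z":8,"hand":1},
  ],
)

```text
invalid input at $.plan[0]: expected keys x, y, z, rx, ry, rz, hand
```

Request:
carry_out(
  plan=[
    {"x":0,"y":0,"z":5,"rx":0,"ry":0,"rz":0,"hand":1},
    {"x":37.6,"y":-74.7,"z":8,"rx":0,"ry":0,"rz":0,"hand":1},
    {"x":37.6,"y":-74.7,"z":8,"rx":0,"ry":0,"rz":0,"hand":1},
    {"x":37.6,"y":-74.7,"z":8,"rx":0,"ry":0,"rz":0,"hand":1},
    {"x":37.6,"y":-74.7,"z":8,"rx":0,"ry":0,"rz":0,"hand":1},
    {"x":37.6,"y":-74.7,"z":8,"rx":0,"ry":0,"rz":0,"hand":1},
    {"x":37.6,"y":-74.7,"z":8,"rx":0,"ry":0,"rz":0,"hand":1},
    {"x":37.6,"y":-74.7,"z":8,"rx":0,"ry":0,"rz":0,"hand":1},
    {"x":37.6,"y":-74.7,"z":8,"rx":0,"ry":0,"rz":0,"hand":1},
    {"x":37.6,"y":-74.7,"z":8,"rx":0,"ry":0,"rz":0,"hand":1},
    {"x":37.6,"y":-74.7,"z":8,"rx":0,"ry":0,"rz":0,"hand":1},
    {"x":37.6,"y":-74.7,"z":8,"rx":0,"ry":0,"rz":0,"hand":1},
    {"x":37.6,"y":-74.7,"z":8,"rx":0,"ry":0,"rz":0,"hand":1},
    {"x":37.6,"y":-74.7,"z":8,"rx":0,"ry":0,"rz":0,"hand":1},
    {"x":37.6,"y":-74.7,"z":8,"rx":0,"ry":0,"rz":0,"hand":1},
    {"x":37.6,"y":-74.7,"z":8,"rx":0,"ry":0,"rz":0,"hand":1},
    {"x":37.6,"y":-74.7,"z":8,"rx":0,"ry":0,"rz":0,"hand":1},
    {"x":37.6,"y":-74.7,"z":8,"rx":0,"ry":0,"rz":0,"hand":1},
    {"x":37.6,"y":-74.7,"z":8,"rx":0,"ry":0,"rz":0,"hand":1},
    {"x":37.6,"y":-74.7,"z":8,"rx":0,"ry":0,"rz":0,"hand":1},
  ],
)

```text
clock: 2.15
tcp_pos: [0.5295, -0.1416, 0.3105]
tool_rot: [[-0.969, 0.248, -0.002], [0.248, 0.969, 0.001], [0.002, 0.001, -1.0]]
wrist_force: [-0.1, 0.4, -0.7]
width: -0.0001
```

Request:
carry_out(
  plan=[
    {"x":0,"y":0,"z":-4,"rx":0,"ry":0,"rz":0,"hand":1},
    {"x":0,"y":0,"z":-6,"rx":0,"ry":0,"rz":0,"hand":1},
    {"x":-0.4,"y":0,"z":-7.5,"rx":0,"ry":0,"rz":0,"hand":1},
    {"x":-0.8,"y":-0.1,"z":-9,"rx":0,"ry":0,"rz":0,"hand":1},
    {"x":-1.3,"y":-0.2,"z":-10.5,"rx":0,"ry":0,"rz":0,"hand":1},
    {"x":-1.7,"y":-0.3,"z":-12,"rx":0,"ry":0,"rz":0,"hand":1},
    {"x":-2.2,"y":-0.4,"z":-13.5,"rx":0,"ry":0,"rz":0,"hand":1},
    {"x":-2.6,"y":-0.5,"z":-15,"rx":0,"ry":0,"rz":0,"hand":1},
    {"x":-3,"y":-0.5,"z":-16.5,"rx":0,"ry":0,"rz":0,"hand":1},
    {"x":-3.4,"y":-0.6,"z":-18,"rx":0,"ry":0,"rz":0,"hand":1},
    {"x":-3.7,"y":-0.7,"z":-19,"rx":0,"ry":0,"rz":0,"hand":1},
    {"x":-3.9,"y":-0.7,"z":-19.7,"rx":0,"ry":0,"rz":0,"hand":1},
    {"x":-3.9,"y":-0.7,"z":-20,"rx":0,"ry":0,"rz":0,"hand":1},
    {"x":-3.9,"y":-0.7,"z":-20,"rx":0,"ry":0,"rz":0,"hand":1},
  ],
)

```text
clock: 3.55
tcp_pos: [0.4909, -0.1482, 0.1149]
tool_rot: [[-0.969, 0.246, -0.002], [0.246, 0.969, 0.001], [0.002, 0.0, -1.0]]
wrist_force: [-9.0, 4.6, 21.2]
width: -0.0001
```

Request:
carry_out(
  plan=[
    {"x":0,"y":0,"z":0,"rx":0,"ry":0,"rz":0,"hand":1},
    {"x":0,"y":0,"z":0,"rx":0,"ry":0,"rz":0,"hand":1},
    {"x":0,"y":0,"z":4,"rx":0,"ry":0,"rz":0,"hand":1},
    {"x":0,"y":0,"z":8,"rx":0,"ry":0,"rz":0,"hand":1},
    {"x":-2,"y":-4,"z":13,"rx":0,"ry":0,"rz":0,"hand":1},
    {"x":-3,"y":-5,"z":14,"rx":0,"ry":0,"rz":0,"hand":1},
    {"x":-3,"y":-5,"z":14,"rx":0,"ry":0,"rz":0,"hand":1},
    {"x":-3,"y":-5,"z":14,"rx":0,"ry":0,"rz":0,"hand":1},
  ],
)

```text
clock: 4.35
tcp_pos: [0.4609, -0.1984, 0.2513]
tool_rot: [[-0.969, 0.248, 0.001], [0.248, 0.969, 0.0], [-0.001, 0.0, -1.0]]
wrist_force: [-0.1, 0.8, 0.5]
width: -0.0
```

```bash
python3 - <<'E'
from h import *
import pickle
C={}
for n in ["wrist","side","scene"]:
    C[n]=manip.calibration(n)
    im=manip.grab_frame(n);cv2.imwrite(f"pics/{n}1.png",im[:,:,::-1])
pickle.dump(C,open("c1.pkl","wb"))
print(manip.state()["tcp_pos"],manip.state()["clock"])
crop(cv2.imread("pics/side1.png"),190,165,400,330,3.5,"c4.png")
E
```

```text
[ 0.46012244 -0.19700114  0.24910192] 4.5
```

View pics/wrist1.png

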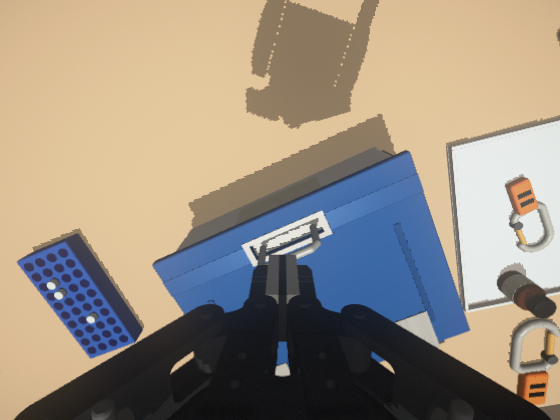

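View pics/c4.png

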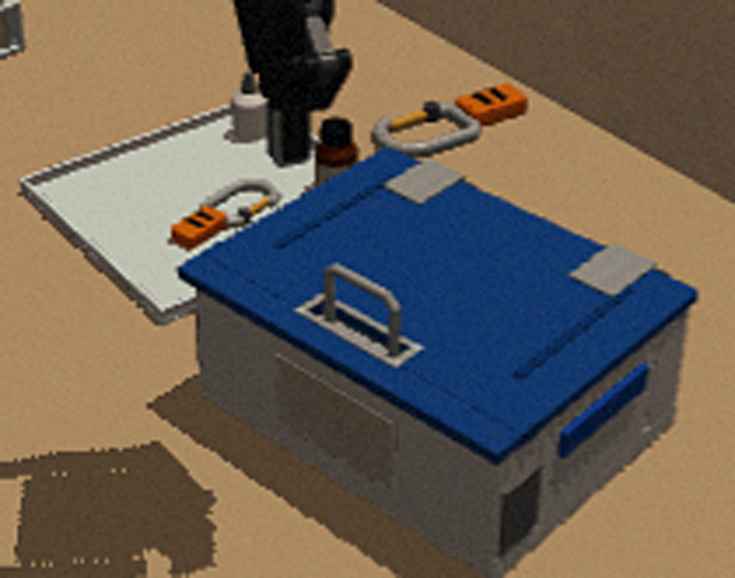

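```bash
python3 - <<'E'
from h import *
a=cv2.imread("pics/wrist1.png")
crop(a,140,140,440,300,2.6,"c5.png");crop(a,440,110,560,320,2.8,"c6.png");crop(a,235,200,345,270,7,"c7.png")
crop(cv2.imread("pics/side1.png"),240,190,360,310,5,"c8.png")
E
```

```text
(no output)
```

View pics/c7.png

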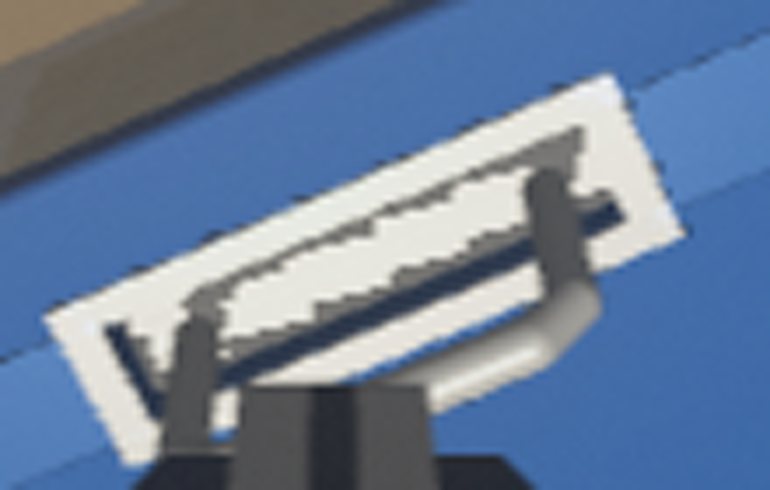

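View pics/c6.png

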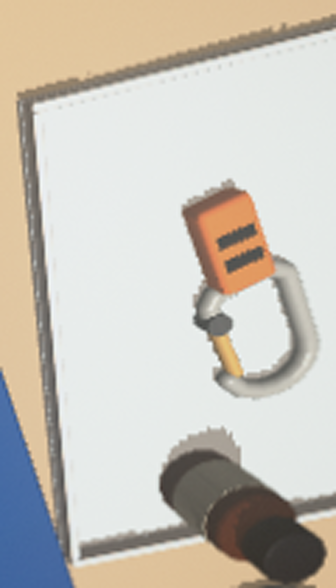

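View pics/c8.png

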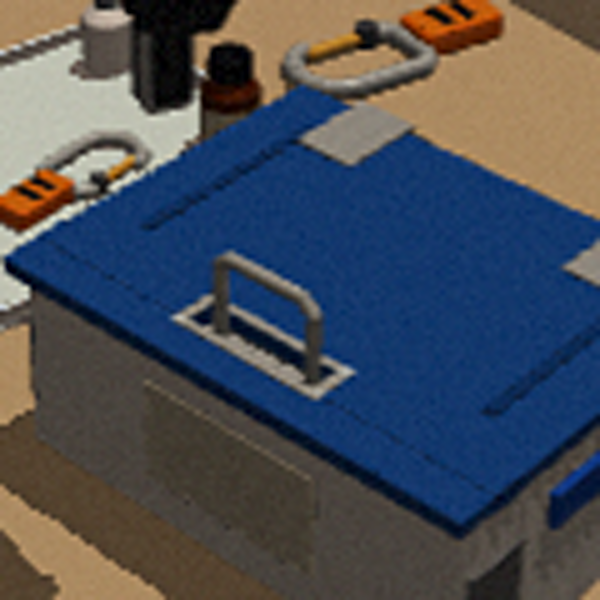

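View pics/c5.png

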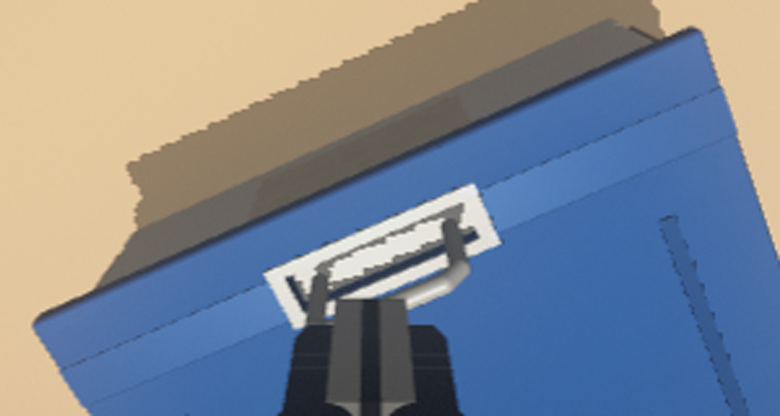

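```bash
python3 - <<'E'
from h import *
import pickle
np.set_printoptions(precision=4,suppress=True)
C=pickle.load(open("c1.pkl","rb"));W=C["wrist"];D=C["side"];S=C["scene"]
g=lambda x,y:(235+x/7-.43,200+y/7-.43)
fr=[plane(W,g(*p),.115) for p in[(45,318),(610,75),(685,235),(128,465)]]
print("frame",np.array(fr),np.mean(fr,0),np.linalg.norm(fr[0]-fr[1]),np.linalg.norm(fr[1]-fr[2]))
d=fr[1]-fr[0];print("yaw",np.arctan2(d[1],d[0])-np.pi/2)
for n,p in(("L",(553,172)),("R",(197,320))):print(n,plane(W,g(*p),.105))
e=lambda x,y:(240+x/5-.4,190+y/5-.4)
for n,p in(("L",(222,328)),("R",(313,380))):print("side",n,plane(D,e(*p),.115),plane(D,e(*p),.110))
print("bar ends", plane(D,e(227,256),.149),plane(D,e(314,305),.149))
w5=lambda x,y:(140+x/2.6-.3,140+y/2.6-.3)
print("lid corners",plane(W,w5(700,30),.115),plane(W,w5(35,320),.115))
print("lid edge side", plane(D,e(8,265),.115),plane(D,e(465,525),.115))
h=lambda x,y:(440+x/2.8-.3,110+y/2.8-.3)
T=[plane(W,h(*p),.018) for p in[(240,192),(274,272),(226,293),(197,216)]]
print("tail top",np.array(T),np.mean(T,0),[np.linalg.norm(T[i]-T[i-1]) for i in range(4)])
print("spine outer",plane(W,h(320,340),.0085),"nose outer",plane(W,h(262,398),.0085),"gate side out",plane(W,h(190,325),.0085))
E
```

```text
frame [[ 0.4992 -0.2481  0.115 ]
 [ 0.4838 -0.1651  0.115 ]
 [ 0.5089 -0.16    0.115 ]
 [ 0.5239 -0.2433  0.115 ]] [ 0.5039 -0.2041  0.115 ] 0.084454213089657 0.025615375409815306
yaw 0.18313438022530848
L [ 0.4995 -0.1754  0.105 ]
R [ 0.5091 -0.2297  0.105 ]
side L [ 0.4972 -0.1885  0.115 ] [ 0.5011 -0.1832  0.11  ]
side R [ 0.5065 -0.2406  0.115 ] [ 0.5105 -0.2357  0.11  ]
bar ends [ 0.5028 -0.1848  0.149 ] [ 0.5109 -0.2348  0.149 ]
lid corners [ 0.4492 -0.0797  0.115 ] [ 0.4961 -0.3373  0.115 ]
lid edge side [ 0.4472 -0.0924  0.115 ] [ 0.4979 -0.3461  0.115 ]
tail top [[0.5401 0.0858 0.018 ]
 [0.5812 0.0998 0.018 ]
 [0.5862 0.0792 0.018 ]
 [0.5465 0.0677 0.018 ]] [0.5635 0.0831 0.018 ] [np.float64(0.019175489103125793), np.float64(0.043409647539786184), np.float64(0.021194382323570304), np.float64(0.0412909394540388)]
spine outer [0.626  0.1272 0.0085] nose outer [0.6502 0.1011 0.0085] gate side out [0.6035 0.0693 0.0085]
```

```bash
python3 - <<'E'
from h import *
import pickle
np.set_printoptions(precision=4,suppress=True)
print(manip.state()["tcp_pos"])
C=pickle.load(open("c1.pkl","rb"))
for n in("side","scene"):
    p=proj(C[n],[[.4601,-.1970,.2491]])[0];print(n,p)
    a=cv2.imread(f"pics/{n}1.png")
    x,y=int(p[0]),int(p[1]);crop(a,x-35,y-35,x+35,y+35,8,f"t_{n}.png")
W=manip.calibration("wrist");im=manip.grab_frame("wrist");cv2.imwrite("pics/wrist2.png",im[:,:,::-1])
print(W["R"]-C["wrist"]["R"],W["t"]-C["wrist"]["t"])
d=cv2.absdiff(cv2.imread("pics/wrist1.png"),cv2.imread("pics/wrist2.png"));print(d.mean())
pickle.dump(W,open("w2.pkl","wb"))
crop(cv2.imread("pics/wrist2.png"),235,200,345,270,7,"c9.png")
E
```

```text
[ 0.4601 -0.197   0.2491]
side [271.1691 209.6953]
scene [337.0153 123.3954]
[[-0.0021  0.0005  0.0012]
 [ 0.0018  0.0012 -0.0043]
 [-0.0037  0.0028 -0.0014]] [-0.0005  0.0022  0.0008]
4.895511621315193
```

View pics/t_side.png

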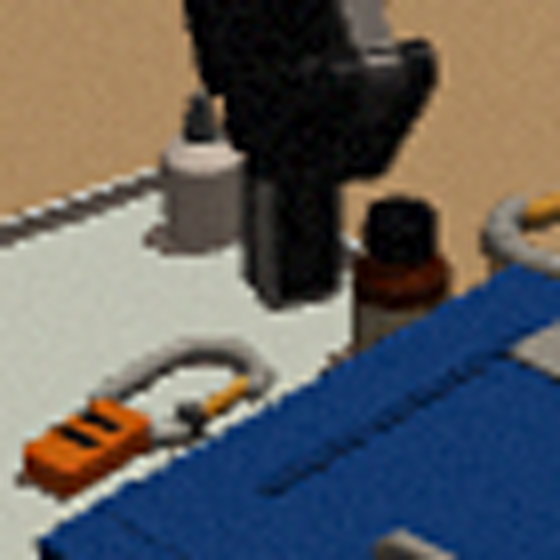

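View pics/t_scene.png

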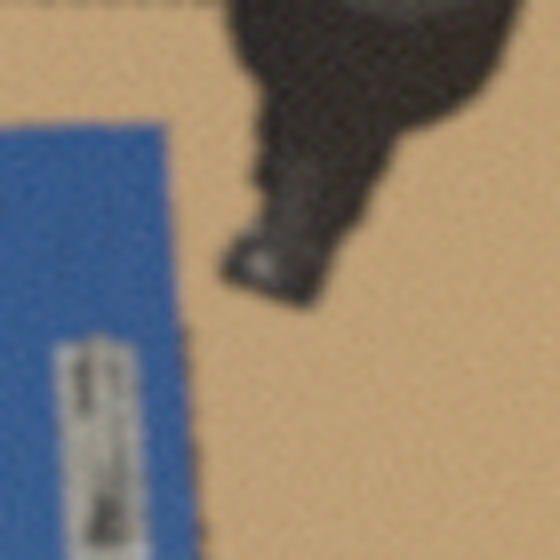

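View pics/c9.png

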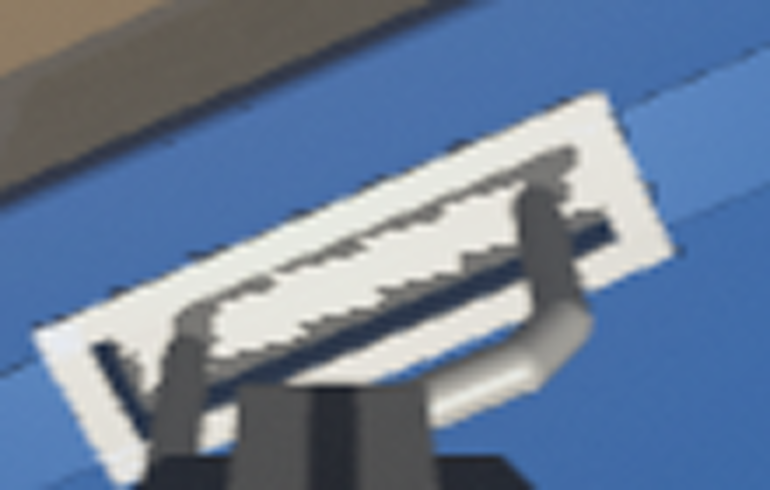

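```bash
python3 - <<'E'
from h import *
import pickle
np.set_printoptions(precision=4,suppress=True)
W=pickle.load(open("w2.pkl","rb"))
g=lambda x,y:(235+x/7-.43,200+y/7-.43)
fr=[plane(W,g(*p),.115) for p in[(35,335),(602,92),(676,252),(116,485)]]
print("frame",np.array(fr),np.mean(fr,0),np.linalg.norm(fr[0]-fr[1]),np.linalg.norm(fr[1]-fr[2]))
for n,p in(("L",(543,190)),("R",(187,330))):print(n,plane(W,g(*p),.105))
crop(cv2.imread("pics/wrist2.png"),440,110,560,320,2.8,"c10.png")
a=cv2.imread("pics/wrist2.png");hsv=cv2.cvtColor(a[170:240,495:545],cv2.COLOR_BGR2HSV)
E
```

```text
frame [[ 0.499  -0.2477  0.115 ]
 [ 0.4837 -0.1649  0.115 ]
 [ 0.5086 -0.16    0.115 ]
 [ 0.524  -0.2433  0.115 ]] [ 0.5038 -0.204   0.115 ] 0.08423044019214895 0.025416908300719663
L [ 0.4995 -0.1755  0.105 ]
R [ 0.5079 -0.2291  0.105 ]
```

View pics/c10.png

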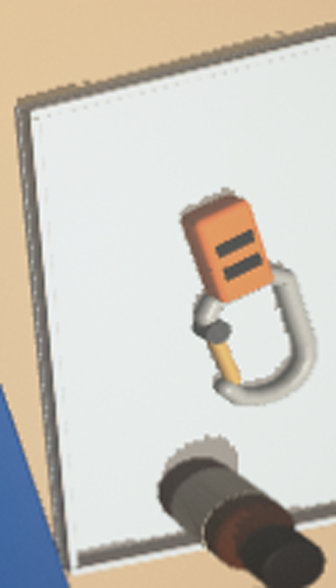

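Request:
carry_out(
  plan=[
    {"x":3,"y":4,"z":0,"rx":0,"ry":0,"rz":0.1,"hand":-0.2},
    {"x":4,"y":8,"z":0,"rx":0,"ry":0,"rz":0.2,"hand":-0.2},
    {"x":6,"y":12,"z":0,"rx":0,"ry":0,"rz":0.3,"hand":-0.2},
    {"x":8,"y":17,"z":0,"rx":0,"ry":0,"rz":0.42,"hand":-0.2},
    {"x":9,"y":21,"z":-2,"rx":0,"ry":0,"rz":0.54,"hand":-0.2},
    {"x":10,"y":25,"z":-5,"rx":0,"ry":0,"rz":0.54,"hand":-0.2},
    {"x":10.3,"y":28,"z":-9,"rx":0,"ry":0,"rz":0.54,"hand":-0.2},
    {"x":10.3,"y":28,"z":-9,"rx":0,"ry":0,"rz":0.54,"hand":-0.2},
    {"x":10.3,"y":28,"z":-9,"rx":0,"ry":0,"rz":0.54,"hand":-0.2},
    {"x":10.3,"y":28,"z":-9,"rx":0,"ry":0,"rz":0.54,"hand":-0.2},
  ],
)

```text
clock: 5.55
tcp_pos: [0.5645, 0.0815, 0.1619]
tool_rot: [[-0.958, -0.287, 0.001], [-0.287, 0.958, -0.0], [-0.001, -0.001, -1.0]]
wrist_force: [0.5, -0.1, -0.1]
width: 0.0515
```

```bash
python3 - <<'E'
from h import *
import pickle
W=manip.calibration("wrist");im=manip.grab_frame("wrist");cv2.imwrite("pics/wrist3.png",im[:,:,::-1])
pickle.dump(W,open("w3.pkl","wb"));s=manip.state();print(s["tcp_pos"],s["tool_rot"],s["joints"],s["clock"],s["width"])
E
```

```text
[0.56507895 0.08108308 0.16274471] [[-9.58105080e-01 -2.86403893e-01  2.73244911e-03]
 [-2.86405792e-01  9.58108354e-01 -3.22799389e-04]
 [-2.52553132e-03 -1.09186499e-03 -9.99996215e-01]] [ 1.97895744e-02  1.69702670e-01  1.80394588e+00 -4.10074089e-04
  1.16521860e+00 -1.84131841e+00] 5.6 0.050956161329249225
```

View pics/wrist3.png

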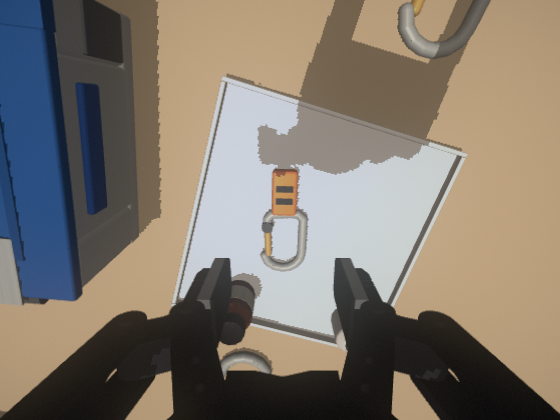

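```bash
python3 - <<'E'
from h import *
import pickle
np.set_printoptions(precision=4,suppress=True)
W=pickle.load(open("w3.pkl","rb"));a=cv2.imread("pics/wrist3.png")
crop(a,240,150,330,285,5.5,"c11.png")
m=cv2.inRange(cv2.cvtColor(a,cv2.COLOR_BGR2HSV),(3,110,120),(20,255,255));m[:150]=0;m[217:]=0
m=cv2.morphologyEx(m,cv2.MORPH_CLOSE,np.ones((7,7)))
c=max(cv2.findContours(m,0,1)[0],key=cv2.contourArea);r=cv2.minAreaRect(c);print(r)
bx=cv2.boxPoints(r);P=np.array([plane(W,p,.018) for p in bx]);print(bx,P,P.mean(0))
print([np.linalg.norm(P[i]-P[i-1]) for i in range(4)])
l=a[...,:].astype(int)
print("tcp px",proj(W,[[.565,.0811,.1627]]))
E
```

```text
((284.0661315917969, 192.67831420898438), (24.369558334350586, 44.2946662902832), 2.862405300140381)
[[270.7906 214.1895]
 [273.0025 169.9501]
 [297.3417 171.1671]
 [295.1297 215.4065]] [[0.5876 0.0783 0.018 ]
 [0.5456 0.0684 0.018 ]
 [0.5402 0.0901 0.018 ]
 [0.5821 0.1011 0.018 ]] [0.5639 0.0845 0.018 ]
[np.float64(0.023442451208709515), np.float64(0.04319356776127426), np.float64(0.02238932729309933), np.float64(0.04325217295865186)]
tcp px [[278.582  271.4722]]
```

View pics/c11.png

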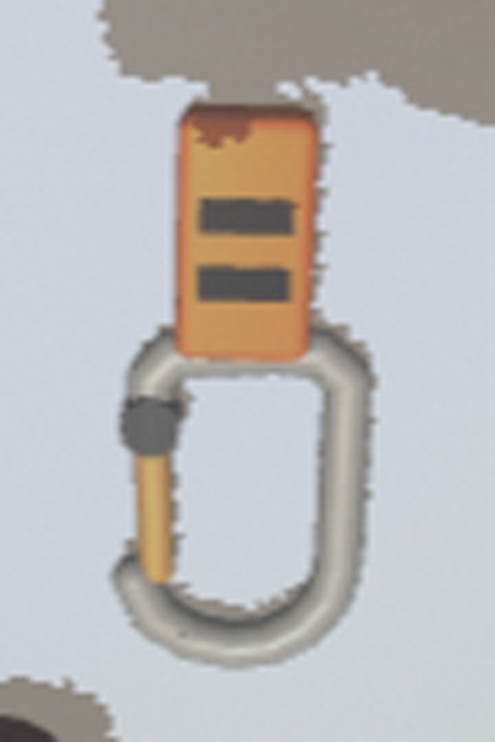

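```bash
python3 - <<'E'
from h import *
import pickle
np.set_printoptions(precision=4,suppress=True)
W=pickle.load(open("w3.pkl","rb"))
f=lambda x,y:(240+x/5.5-.4,150+y/5.5-.4)
T=np.array([.5639,.0845])
n=plane(W,f(240,668),.0085)[:2];d=n-T;print(n,np.linalg.norm(d),np.arctan2(d[1],d[0]))
so=[plane(W,f(x,y),.0085) for x,y in((371,400),(365,540))];d=so[1]-so[0];print("spine",so,np.arctan2(d[1],d[0]))
go=plane(W,f(140,520),.0085);print("gate out",go)
for y in(.23,.245,.26):
  c,s=np.cos(y),np.sin(y);R=np.array([[c,s],[-s,c]])
  print(y,R@(so[0][:2]-T),R@(so[1][:2]-T),R@(go[:2]-T),R@(n-T))
E
```

```text
[0.6485 0.1092] 0.088100082652524 0.28399855505260396
spine [array([0.5888, 0.1161, 0.0085]), array([0.6158, 0.1238, 0.0085])] 0.2760749235028535
gate out [0.624  0.0823 0.0085]
0.23 [0.0315 0.0251] [0.0595 0.0264] [ 0.058  -0.0158] [0.088  0.0048]
0.245 [0.0319 0.0246] [0.0599 0.0255] [ 0.0578 -0.0167] [0.088  0.0034]
0.26 [0.0322 0.0242] [0.0603 0.0246] [ 0.0575 -0.0175] [0.0881 0.0021]
```

```bash
python3 - <<'E'
from h import *
for i in range(3):
    s=manip.state();print(s["tcp_pos"],s["dq"],s["clock"])
E
```

```text
[0.56507895 0.08108308 0.16274471] [-0.01128132 -0.01534797 -0.00700645  0.0025113   0.00032462  0.00116207] 5.6
[0.56507895 0.08108308 0.16274471] [-0.01128132 -0.01534797 -0.00700645  0.0025113   0.00032462  0.00116207] 5.6
[0.56507895 0.08108308 0.16274471] [-0.01128132 -0.01534797 -0.00700645  0.0025113   0.00032462  0.00116207] 5.6
```

Request:
carry_out(
  plan=[
    {"x":0,"y":0.2,"z":-4,"rx":0,"ry":0,"rz":-0.02,"hand":-0.2},
    {"x":0,"y":0.2,"z":-8,"rx":0,"ry":0,"rz":-0.02,"hand":-0.2},
    {"x":0,"y":0.2,"z":-11,"rx":0,"ry":0,"rz":-0.02,"hand":-0.2},
    {"x":0,"y":0.2,"z":-13,"rx":0,"ry":0,"rz":-0.02,"hand":-0.2},
    {"x":0,"y":0.2,"z":-14.5,"rx":0,"ry":0,"rz":-0.02,"hand":-0.2},
    {"x":0,"y":0.2,"z":-15.2,"rx":0,"ry":0,"rz":-0.02,"hand":-0.2},
    {"x":0,"y":0.2,"z":-15.4,"rx":0,"ry":0,"rz":-0.02,"hand":-0.2},
    {"x":0,"y":0.2,"z":-15.4,"rx":0,"ry":0,"rz":-0.02,"hand":-0.2},
    {"x":0,"y":0.2,"z":-15.4,"rx":0,"ry":0,"rz":-0.02,"hand":-0.2},
    {"x":0,"y":0.2,"z":-15.4,"rx":0,"ry":0,"rz":-0.02,"hand":-0.2},
  ],
)

```text
clock: 6.6
tcp_pos: [0.5649, 0.0838, 0.0085]
tool_rot: [[-0.963, -0.268, 0.002], [-0.268, 0.963, 0.0], [-0.002, -0.001, -1.0]]
wrist_force: [0.2, 0.3, 0.3]
width: 0.0511
```

```bash
python3 - <<'E'
from h import *
im=manip.grab_frame("wrist");cv2.imwrite("pics/wrist4.png",im[:,:,::-1])
print(manip.state()["tcp_pos"])
E
```

```text
[0.56472904 0.08385268 0.00830366]
```

View pics/wrist4.png

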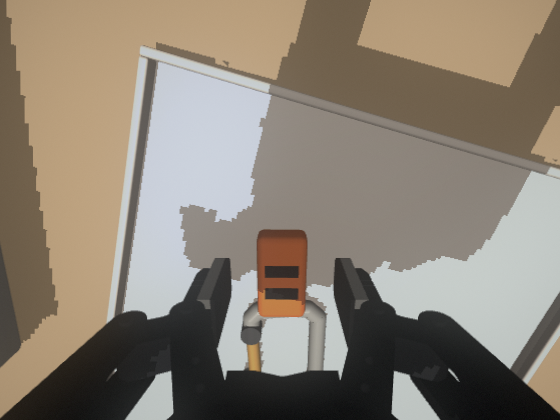

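Request:
carry_out(
  plan=[
    {"x":0,"y":0,"z":-0.2,"rx":0,"ry":0,"rz":0,"hand":-0.2},
    {"x":0,"y":0,"z":-0.2,"rx":0,"ry":0,"rz":0,"hand":0.9},
    {"x":0,"y":0,"z":-0.2,"rx":0,"ry":0,"rz":0,"hand":1},
    {"x":0,"y":0,"z":-0.2,"rx":0,"ry":0,"rz":0,"hand":1},
    {"x":0,"y":0,"z":-0.2,"rx":0,"ry":0,"rz":0,"hand":1},
    {"x":0,"y":0,"z":-0.2,"rx":0,"ry":0,"rz":0,"hand":1},
    {"x":0,"y":0,"z":-0.2,"rx":0,"ry":0,"rz":0,"hand":1},
    {"x":0,"y":0,"z":-0.2,"rx":0,"ry":0,"rz":0,"hand":1},
  ],
  force=70,
)

```text
clock: 7.45
tcp_pos: [0.5641, 0.0838, 0.0056]
tool_rot: [[-0.963, -0.268, 0.0], [-0.268, 0.963, 0.0], [-0.0, -0.0, -1.0]]
wrist_force: [-0.7, -0.6, 3.5]
width: 0.0221
```

```bash
python3 - <<'E'
from h import *
import pickle
W=manip.calibration("wrist")
im=manip.grab_frame("wrist");cv2.imwrite("pics/wrist5.png",im[:,:,::-1])
s=manip.state();print(s["tcp_pos"],s["width"],s["tool_rot"])
pickle.dump((W,s["tcp_pos"],s["tool_rot"]),open("w5.pkl","wb"))
E
```

```text
[0.56415149 0.08379333 0.00556299] 0.021997206565982193 [[-9.63446120e-01 -2.67901710e-01  4.97827113e-04]
 [-2.67901731e-01  9.63446242e-01  2.55592728e-05]
 [-4.86477034e-04 -1.08743763e-04 -9.99999876e-01]]
```

View pics/wrist5.png

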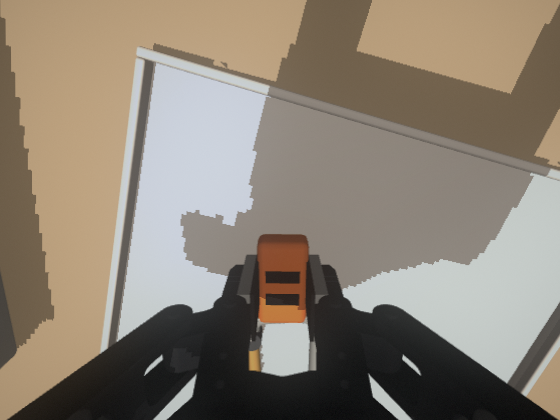

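```bash
python3 - <<'E'
from h import *
import pickle
W,p,R=pickle.load(open("w5.pkl","rb"))
a=cv2.imread("pics/wrist5.png")
m=cv2.inRange(cv2.cvtColor(a,cv2.COLOR_BGR2HSV),(3,140,60),(20,255,255));m[:225]=0;m[330:]=0;m[:,:250]=0;m[:,315:]=0
ys,xs=np.where(m);print(ys.min(),ys.max(),xs.min(),xs.max())
crop(a,240,220,325,335,6,"c12.png")
for uv in((283,236),(283,322),(283,279)):
    q=plane(W,uv,.0175);print(uv,R.T@(q-p))
E
```

```text
235 322 258 307
(283, 236) [ 0.02410242  0.00167105 -0.01194892]
(283, 322) [-0.02215465  0.00171041 -0.01192642]
(283, 279) [ 0.00207959  0.00168987 -0.01193821]
```

View pics/c12.png

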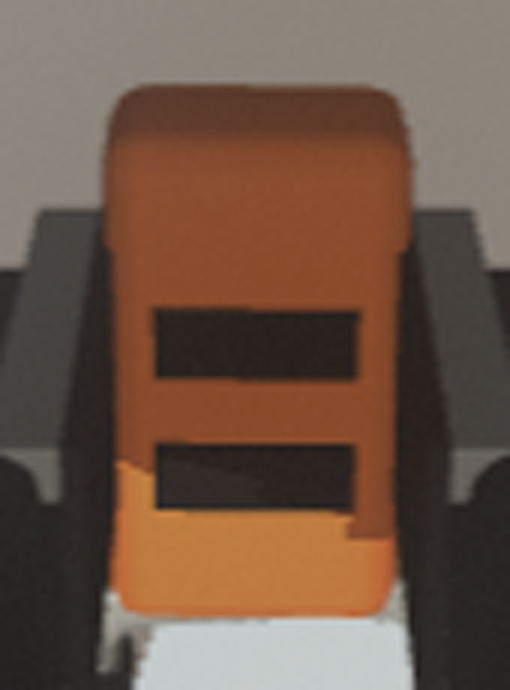

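Request:
carry_out(
  plan=[
    {"x":0,"y":0,"z":1,"rx":0,"ry":0,"rz":0,"hand":1},
    {"x":0,"y":0,"z":4,"rx":0,"ry":0,"rz":0,"hand":1},
    {"x":0,"y":0,"z":8,"rx":0,"ry":0,"rz":0,"hand":1},
    {"x":0,"y":0,"z":12,"rx":0,"ry":0,"rz":-0.13,"hand":1},
    {"x":0,"y":-1,"z":16,"rx":0,"ry":0,"rz":-0.27,"hand":1},
    {"x":-0.5,"y":-2,"z":20,"rx":0,"ry":0,"rz":-0.41,"hand":1},
    {"x":-1,"y":-4,"z":21.5,"rx":0,"ry":0,"rz":-0.55,"hand":1},
    {"x":-1.5,"y":-6,"z":21.5,"rx":0,"ry":0,"rz":-0.69,"hand":1},
    {"x":-2,"y":-8,"z":21.5,"rx":0,"ry":0,"rz":-0.83,"hand":1},
    {"x":-2.4,"y":-10,"z":21.5,"rx":0,"ry":0,"rz":-0.97,"hand":1},
    {"x":-2.8,"y":-12,"z":21.5,"rx":0,"ry":0,"rz":-1.11,"hand":1},
    {"x":-3,"y":-14,"z":21.5,"rx":0,"ry":0,"rz":-1.25,"hand":1},
    {"x":-3.2,"y":-16,"z":21.5,"rx":0,"ry":0,"rz":-1.39,"hand":1},
    {"x":-3.4,"y":-17.5,"z":21.5,"rx":0,"ry":0,"rz":-1.53,"hand":1},
    {"x":-3.4,"y":-18.4,"z":21.5,"rx":0,"ry":0,"rz":-1.66,"hand":1},
    {"x":-3.4,"y":-18.4,"z":21.5,"rx":0,"ry":0,"rz":-1.66,"hand":1},
    {"x":-3.4,"y":-18.4,"z":21.5,"rx":0,"ry":0,"rz":-1.66,"hand":1},
    {"x":-3.4,"y":-18.4,"z":21.5,"rx":0,"ry":0,"rz":-1.66,"hand":1},
  ],
)

```text
clock: 9.3
tcp_pos: [0.5296, -0.0996, 0.2201]
tool_rot: [[-0.183, 0.983, -0.0], [0.983, 0.183, 0.001], [0.001, -0.0, -1.0]]
wrist_force: [-0.1, 0.6, -1.1]
width: 0.0219
```

```bash
python3 - <<'E'
from h import *
import pickle
W=manip.calibration("wrist");im=manip.grab_frame("wrist");cv2.imwrite("pics/wrist6.png",im[:,:,::-1])
im=manip.grab_frame("side");cv2.imwrite("pics/side6.png",im[:,:,::-1])
s=manip.state();print(s["tcp_pos"],s["width"],s["tool_rot"],s["clock"])
pickle.dump((W,s["tcp_pos"],s["tool_rot"]),open("w6.pkl","wb"))
crop(cv2.imread("pics/side6.png"),220,120,380,280,3.7,"c13.png")
E
```

```text
[ 0.52981167 -0.09956138  0.22022914] 0.021913348975546237 [[-1.82953749e-01  9.83121493e-01 -2.34390793e-04]
 [ 9.83121472e-01  1.82953810e-01  2.72015804e-04]
 [ 3.10307272e-04 -1.80668311e-04 -9.99999936e-01]] 9.4
```

View pics/wrist6.png

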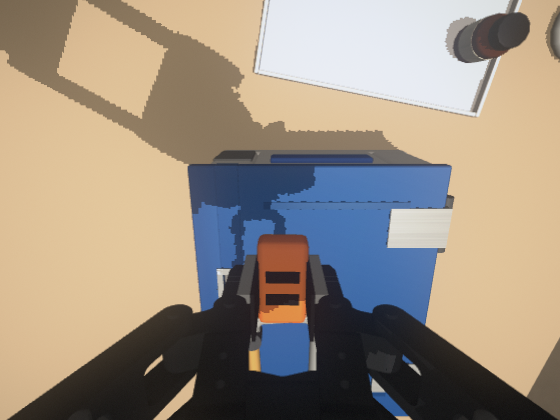

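View pics/c13.png

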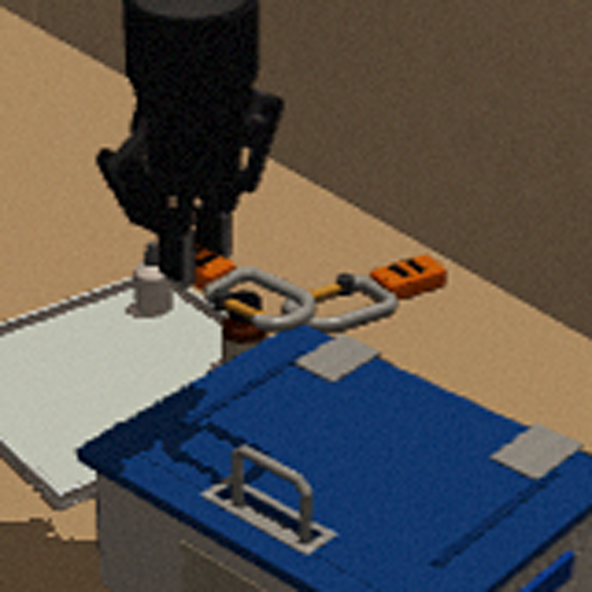

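```bash
python3 - <<'E'
from h import *
import pickle
np.set_printoptions(precision=4,suppress=True)
W,p,R=pickle.load(open("w6.pkl","rb"))
a=cv2.imread("pics/wrist6.png");crop(a,180,140,300,330,4,"c14.png")
P=plane(W,(190,165.5),.115);Q=plane(W,(450.5,167),.115);d=Q-P
print(P,Q,np.linalg.norm(d),np.arctan2(d[1],d[0]))
y=np.arctan2(d[1],d[0]);ex=np.array([np.cos(y),np.sin(y)]);ey=np.array([-ex[1],ex[0]])
print("staple from front corner",P[:2]+.034*ex-.133*ey," via back", Q[:2]-.176*ex-.133*ey)
D=manip.calibration("side")
b=lambda x,y:(220+x/3.7-.4,120+y/3.7-.4)
# lid corners in side
for q in((78,452),(305,328),):
    print("side corner",plane(D,b(*q),.115))
E
```

```text
[ 0.4514 -0.0788  0.115 ] [ 0.6538 -0.0423  0.115 ] 0.20569810418706874 0.1782535984847494
staple from front corner [ 0.5084 -0.2037]  via back [ 0.5042 -0.2044]
side corner [ 0.448  -0.0889  0.115 ]
side corner [ 0.6517 -0.0574  0.115 ]
```

View pics/c14.png

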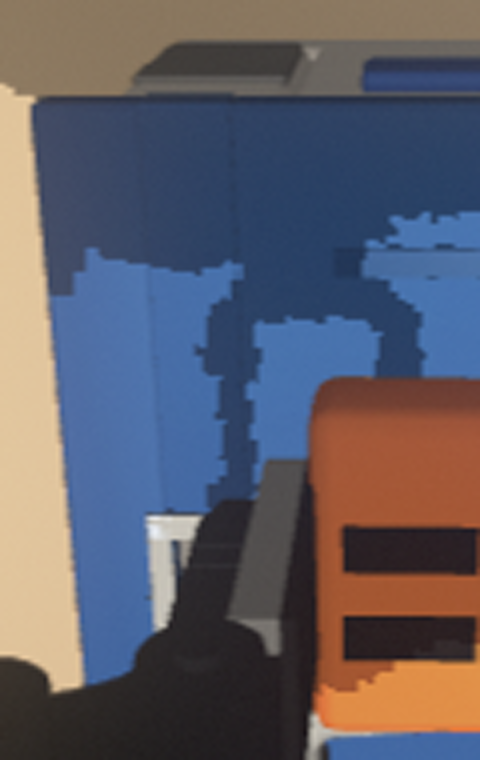

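```bash
python3 - <<'E'
from h import *
import pickle
np.set_printoptions(precision=4,suppress=True)
W,p,R=pickle.load(open("w6.pkl","rb"))
D=manip.calibration("side");S=manip.calibration("scene")
hx=-R[:,0];hy=R[:,1]
a=cv2.imread("pics/side6.png");k=4;x0,y0=220,120
a=cv2.resize(a[y0:280,x0:400],None,fx=k,fy=k,interpolation=cv2.INTER_CUBIC)
def mk(P,col):
    for u in proj(D,P):
        cv2.circle(a,tuple(int(round(v)) for v in ((u[0]-x0+.5)*k,(u[1]-y0+.5)*k)),2,col,-1)
base=p+np.array([0,0,-.0016+.0045])
mk([base+hx*(.052+x)+hy*y for x,y in((.034-.0045,0),(0,.0195),(.005,-.0195),(-.016,-.0195),(-.015,.0195))],(0,255,0))
mk([base+hx*.052],(255,0,255))
y=.18;ex=np.array([np.cos(y),np.sin(y),0]);ey=np.array([-ex[1],ex[0],0])
st=np.array([.5063,-.204,.115])
mk([st+ey*.027,st-ey*.027,st+ey*.027+[0,0,.028],st-ey*.027+[0,0,.028],st+[0,0,.034]],(0,255,255))
mk([st-.034*ex+ey*.133,st-.034*ex-ey*.133,st+.176*ex+ey*.133,st+.176*ex-ey*.133],(255,255,255))
cv2.imwrite("pics/c15.png",a)
E
```

```text
(no output)
```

View pics/c15.png

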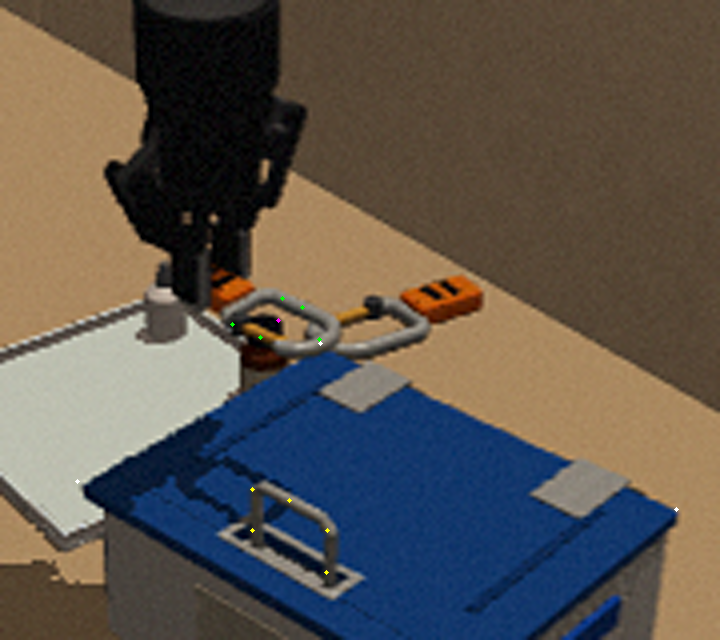

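Request:
carry_out(
  plan=[
    {"x":-0.3,"y":-1.6,"z":-3,"rx":0,"ry":0,"rz":0,"hand":1},
    {"x":-0.3,"y":-1.6,"z":-6,"rx":0,"ry":0,"rz":0,"hand":1},
    {"x":-0.3,"y":-1.6,"z":-8.5,"rx":0,"ry":0,"rz":0,"hand":1},
    {"x":-0.3,"y":-1.6,"z":-9.6,"rx":0,"ry":0,"rz":0,"hand":1},
    {"x":-0.3,"y":-1.6,"z":-10.1,"rx":0,"ry":0,"rz":0,"hand":1},
    {"x":-0.3,"y":-1.6,"z":-10.1,"rx":0,"ry":0,"rz":0,"hand":1},
    {"x":-0.3,"y":-1.6,"z":-10.1,"rx":0,"ry":0,"rz":0,"hand":1},
    {"x":-0.3,"y":-1.6,"z":-10.1,"rx":0,"ry":0,"rz":0,"hand":1},
  ],
)

```text
clock: 10.2
tcp_pos: [0.5282, -0.1166, 0.121]
tool_rot: [[-0.181, 0.983, 0.003], [0.983, 0.181, -0.001], [-0.002, 0.003, -1.0]]
wrist_force: [-0.0, 0.1, -0.4]
width: 0.0218
```

```bash
cat > look.py <<'E'
from h import *
import pickle,sys
n=sys.argv[1]
np.set_printoptions(precision=4,suppress=True)
for c in("side","scene","wrist"):
    im=manip.grab_frame(c);cv2.imwrite(f"pics/{c}{n}.png",im[:,:,::-1])
s=manip.state();p,R=s["tcp_pos"],s["tool_rot"]
print(p,s["width"],R[:,0],s["clock"],s["wrist_force"])
crop(cv2.imread(f"pics/side{n}.png"),240,190,340,290,7,f"s{n}.png")
crop(cv2.imread(f"pics/scene{n}.png"),255,85,345,175,7,f"o{n}.png")
E
python3 look.py 7
```

```text
[ 0.5276 -0.1165  0.1203] 0.02203629484535514 [-0.1811  0.9835 -0.001 ] 10.35 [-0.5898 -0.235  -0.5511]
```

View pics/s7.png

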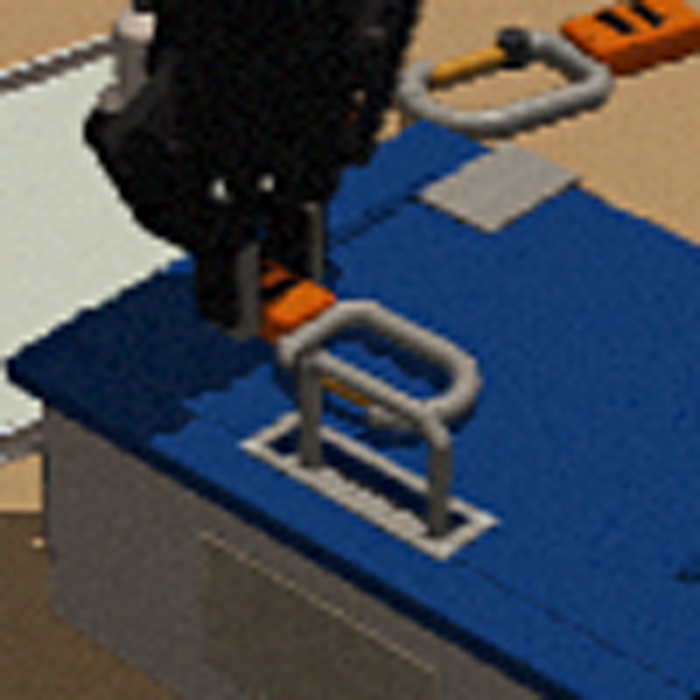

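View pics/o7.png

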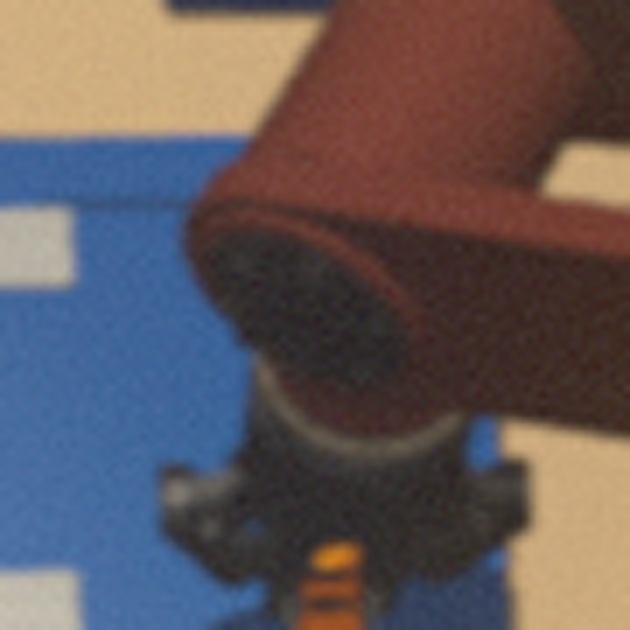

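View pics/wrist7.png

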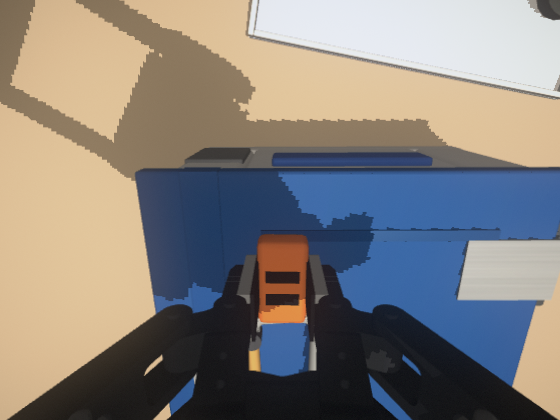

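```bash
cat > ov.py <<'E'
from h import *
import sys
n=sys.argv[1];st=np.array([float(sys.argv[2]),float(sys.argv[3]),.115])
p=np.array(eval(sys.argv[4]));yaw=float(sys.argv[5])
D=manip.calibration("side")
hx=np.array([np.cos(yaw),np.sin(yaw),0]);hy=np.array([-hx[1],hx[0],0])
x0,y0,k=240,190,7
a=cv2.imread(f"pics/s{n}.png")
def mk(P,col):
    for u in proj(D,P): cv2.circle(a,(int(round((u[0]-x0+.5)*k)),int(round((u[1]-y0+.5)*k))),3,col,-1)
b=p+np.array([0,0,.0029])
mk([b+hx*(.052+x)+hy*y for x,y in((.0295,0),(0,.0195),(-.0,-.0195),(-.016,-.0195),(-.015,.0195),(.015,.0195),(.014,-.0195))],(0,255,0))
y=.18;ey=np.array([-np.sin(y),np.cos(y),0])
mk([st+ey*.027+[0,0,z] for z in(-.01,.0,.008,.018,.028)]+[st-ey*.027+[0,0,z] for z in(-.01,0,.028)]+[st+[0,0,.034]],(0,255,255))
cv2.imwrite(f"pics/ov{n}.png",a)
E
python3 ov.py 7 .5065 -.2045 "[.5276,-.1165,.1203]" -1.3886
```

```text
(no output)
```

View pics/ov7.png

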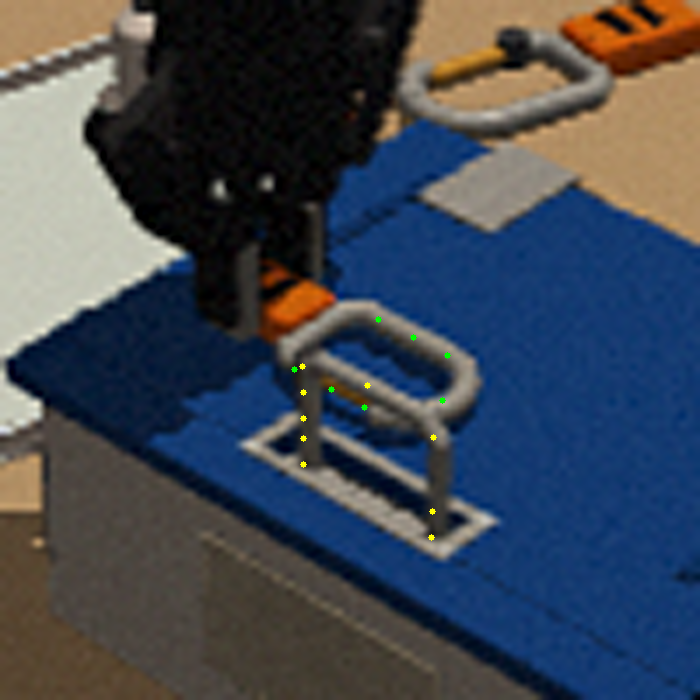

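Request:
carry_out(
  plan=[
    {"x":-0.4,"y":-0.1,"z":-0.1,"rx":0,"ry":0,"rz":0,"hand":1},
    {"x":-0.8,"y":-0.15,"z":-0.15,"rx":0,"ry":0,"rz":0,"hand":1},
    {"x":-0.8,"y":-0.15,"z":-0.15,"rx":0,"ry":0,"rz":0,"hand":1},
    {"x":-0.8,"y":-0.15,"z":-0.15,"rx":0,"ry":0,"rz":0,"hand":1},
    {"x":-0.8,"y":-0.15,"z":-0.15,"rx":0,"ry":0,"rz":0,"hand":1},
  ],
)

```text
clock: 10.85
tcp_pos: [0.5189, -0.1178, 0.1178]
tool_rot: [[-0.181, 0.983, 0.0], [0.983, 0.181, -0.0], [-0.0, 0.0, -1.0]]
wrist_force: [0.1, 0.2, -1.1]
width: 0.0221
```

```bash
python3 look.py 8; python3 - <<'E'
from h import *
crop(cv2.imread("pics/side8.png"),265,220,325,270,12,"z8.png")
E
```

```text
[ 0.519  -0.1177  0.1178] 0.021900015459189164 [-0.181   0.9835 -0.    ] 11.0 [-0.6237 -1.044  -1.2713]
```

View pics/z8.png

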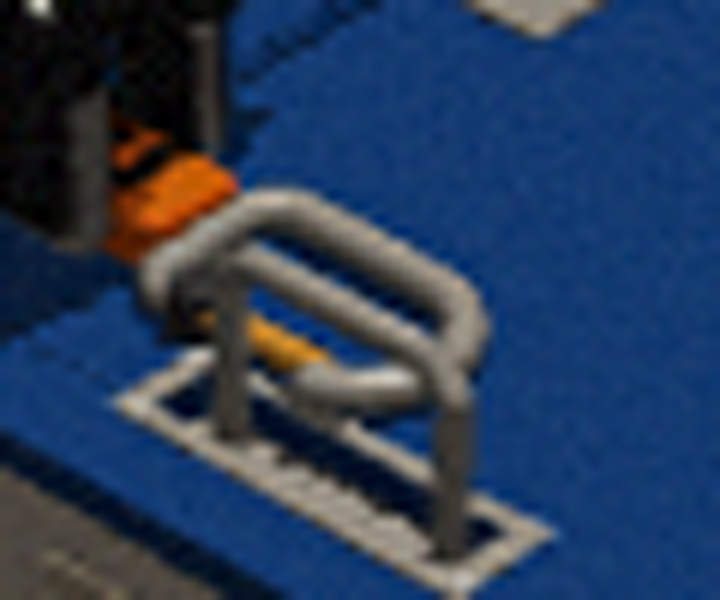

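Request:
carry_out(
  plan=[
    {"x":-0.05,"y":0.25,"z":0,"rx":0,"ry":0,"rz":0,"hand":1},
    {"x":-0.05,"y":0.25,"z":0,"rx":0,"ry":0,"rz":0,"hand":1},
    {"x":-0.4,"y":0.18,"z":0,"rx":0,"ry":0,"rz":0,"hand":1},
    {"x":-0.7,"y":0.13,"z":0,"rx":0,"ry":0,"rz":0,"hand":1},
    {"x":-1.0,"y":0.07,"z":0,"rx":0,"ry":0,"rz":0,"hand":1},
    {"x":-1.2,"y":0.03,"z":0,"rx":0,"ry":0,"rz":0,"hand":1},
    {"x":-1.2,"y":0.03,"z":0,"rx":0,"ry":0,"rz":0,"hand":1},
  ],
  force=90,
)

```text
clock: 11.7
tcp_pos: [0.5071, -0.1174, 0.118]
tool_rot: [[-0.181, 0.984, 0.001], [0.984, 0.181, 0.0], [-0.0, 0.001, -1.0]]
wrist_force: [2.3, 1.0, -2.3]
width: 0.0214
```

```bash
python3 look.py 9; python3 - <<'E'
from h import *
crop(cv2.imread("pics/side9.png"),265,220,325,270,12,"z9.png")
E
```

```text
[ 0.5072 -0.1174  0.118 ] 0.021197639550215877 [-0.181   0.9835 -0.0001] 11.85 [ 2.4671  1.5034 -2.232 ]
```

View pics/z9.png

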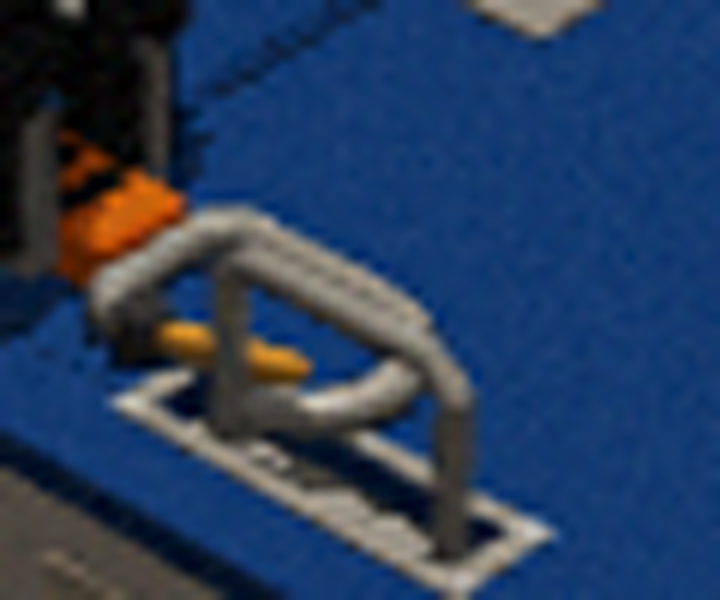

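Request:
carry_out(
  plan=[
    {"x":-0.3,"y":-0.05,"z":0,"rx":0,"ry":0,"rz":0,"hand":1},
    {"x":-0.6,"y":-0.1,"z":0,"rx":0,"ry":0,"rz":0,"hand":1},
    {"x":-0.9,"y":-0.16,"z":0,"rx":0,"ry":0,"rz":0,"hand":1},
    {"x":-1.2,"y":-0.22,"z":0,"rx":0,"ry":0,"rz":0,"hand":1},
    {"x":-1.2,"y":-0.22,"z":0,"rx":0,"ry":0,"rz":0,"hand":1},
  ],
)

```text
clock: 12.35
tcp_pos: [0.4942, -0.1193, 0.1179]
tool_rot: [[-0.181, 0.984, -0.001], [0.984, 0.181, 0.001], [0.001, -0.001, -1.0]]
wrist_force: [1.4, 3.4, 1.0]
width: 0.0214
```

```bash
python3 look.py 10; python3 - <<'E'
from h import *
crop(cv2.imread("pics/side10.png"),265,220,325,270,12,"z10.png")
E
```

```text
[ 0.4943 -0.1191  0.1178] 0.021071428016428095 [-0.1807  0.9835  0.0013] 12.5 [1.5656 2.9648 0.1001]
```

View pics/z10.png

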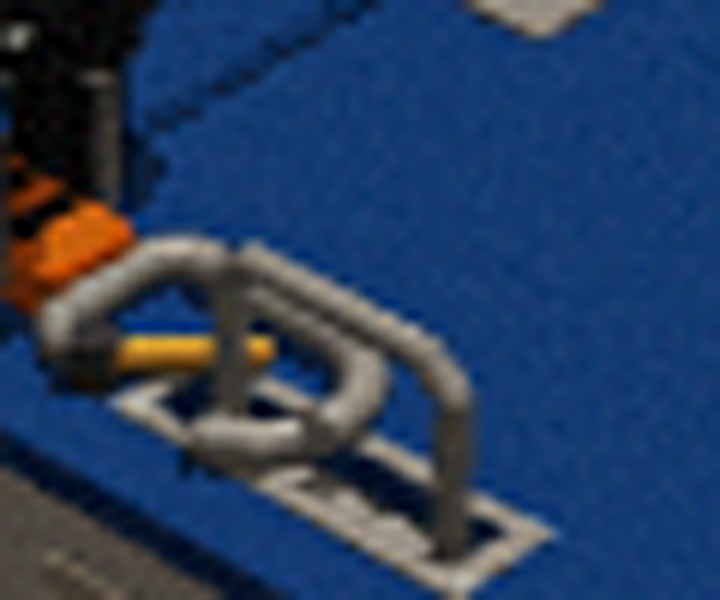

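Request:
carry_out(
  plan=[
    {"x":-0.3,"y":-0.05,"z":0,"rx":0,"ry":0,"rz":0,"hand":1},
    {"x":-0.6,"y":-0.1,"z":0,"rx":0,"ry":0,"rz":0,"hand":1},
    {"x":-0.9,"y":-0.16,"z":0,"rx":0,"ry":0,"rz":0,"hand":1},
    {"x":-0.9,"y":-0.16,"z":0,"rx":0,"ry":0,"rz":0,"hand":1},
    {"x":-0.9,"y":-0.16,"z":0,"rx":0,"ry":0,"rz":0,"hand":1},
  ],
)

```text
clock: 13.0
tcp_pos: [0.4842, -0.1205, 0.1172]
tool_rot: [[-0.18, 0.984, -0.004], [0.984, 0.18, 0.002], [0.002, -0.003, -1.0]]
wrist_force: [0.3, 2.8, 1.6]
width: 0.0216
```

```bash
python3 look.py 11; python3 - <<'E'
from h import *
crop(cv2.imread("pics/side11.png"),255,220,325,270,11,"z11.png")
E
```

```text
[ 0.4843 -0.1204  0.1171] 0.021688149217833762 [-0.1806  0.9836  0.0025] 13.15 [-2.401   4.7959  0.0007]
```

View pics/z11.png

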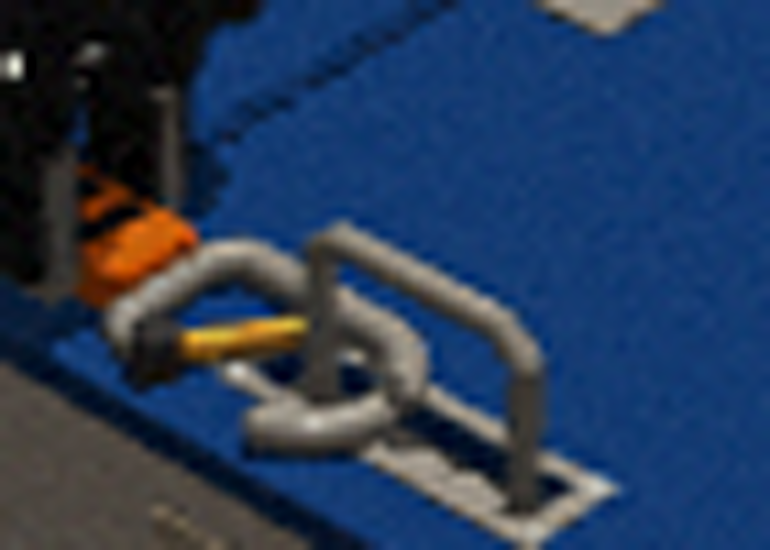

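Request:
carry_out(
  plan=[
    {"x":-0.05,"y":0.3,"z":0,"rx":0,"ry":0,"rz":0,"hand":1},
    {"x":-0.1,"y":0.6,"z":0,"rx":0,"ry":0,"rz":0,"hand":1},
    {"x":-0.16,"y":0.9,"z":0,"rx":0,"ry":0,"rz":0,"hand":1},
    {"x":-0.2,"y":1.15,"z":0,"rx":0,"ry":0,"rz":0,"hand":1},
    {"x":-0.2,"y":1.15,"z":0,"rx":0,"ry":0,"rz":0,"hand":1},
    {"x":-0.2,"y":1.15,"z":0,"rx":0,"ry":0,"rz":0,"hand":1},
  ],
)

```text
clock: 13.75
tcp_pos: [0.4838, -0.11, 0.1178]
tool_rot: [[-0.181, 0.983, -0.0], [0.983, 0.181, -0.001], [-0.001, -0.0, -1.0]]
wrist_force: [0.2, -0.3, -0.2]
width: 0.0211
```

```bash
python3 look.py 12; python3 - <<'E'
from h import *
crop(cv2.imread("pics/side12.png"),255,220,325,270,11,"z12.png")
E
```

```text
[ 0.4839 -0.11    0.1178] 0.021443953679104094 [-0.1808  0.9835 -0.0004] 13.9 [-0.6254  0.1762 -1.3433]
```

View pics/z12.png

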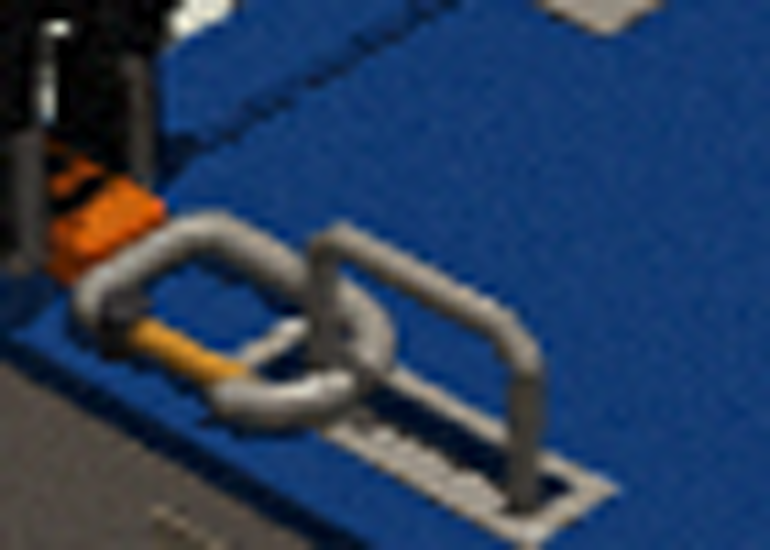

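Request:
carry_out(
  plan=[
    {"x":0,"y":0,"z":-0.12,"rx":0,"ry":0,"rz":0,"hand":1},
    {"x":0,"y":0,"z":-0.12,"rx":0,"ry":0,"rz":0,"hand":1},
    {"x":0,"y":0,"z":-0.12,"rx":0,"ry":0,"rz":0,"hand":0.3},
    {"x":0,"y":0,"z":-0.12,"rx":0,"ry":0,"rz":0,"hand":0},
    {"x":0,"y":0,"z":-0.12,"rx":0,"ry":0,"rz":0,"hand":-0.3},
    {"x":0,"y":0,"z":-0.12,"rx":0,"ry":0,"rz":0,"hand":-0.3},
    {"x":0,"y":0,"z":-0.12,"rx":0,"ry":0,"rz":0,"hand":-0.3},
    {"x":0,"y":0,"z":0.5,"rx":0,"ry":0,"rz":0,"hand":-0.3},
    {"x":0,"y":0,"z":2,"rx":0,"ry":0,"rz":0,"hand":-0.3},
    {"x":0,"y":0,"z":5,"rx":0,"ry":0,"rz":0,"hand":-0.3},
    {"x":0,"y":2,"z":9,"rx":0,"ry":0,"rz":0,"hand":-0.3},
    {"x":0,"y":5,"z":13,"rx":0,"ry":0,"rz":0,"hand":-0.3},
    {"x":0,"y":5,"z":13,"rx":0,"ry":0,"rz":0,"hand":-0.3},
    {"x":0,"y":5,"z":13,"rx":0,"ry":0,"rz":0,"hand":-0.3},
    {"x":0,"y":5,"z":13,"rx":0,"ry":0,"rz":0,"hand":-0.3},
  ],
)

```text
clock: 15.4
tcp_pos: [0.4831, -0.0597, 0.2468]
tool_rot: [[-0.181, 0.983, -0.002], [0.983, 0.181, 0.0], [0.001, -0.002, -1.0]]
wrist_force: [-0.6, 0.4, -0.3]
width: 0.0554
```

```bash
python3 look.py 13; python3 - <<'E'
from h import *
crop(cv2.imread("pics/side13.png"),245,210,335,280,8,"z13.png")
E
```

```text
[ 0.4828 -0.06    0.246 ] 0.05549943821266836 [-0.1802  0.9836  0.0014] 15.55 [-0.143  -0.1596 -0.4568]
```

View pics/z13.png

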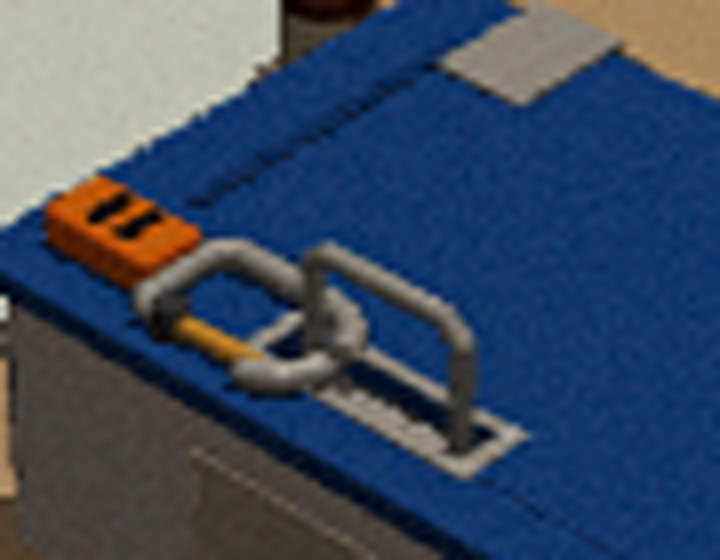

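View pics/wrist13.png

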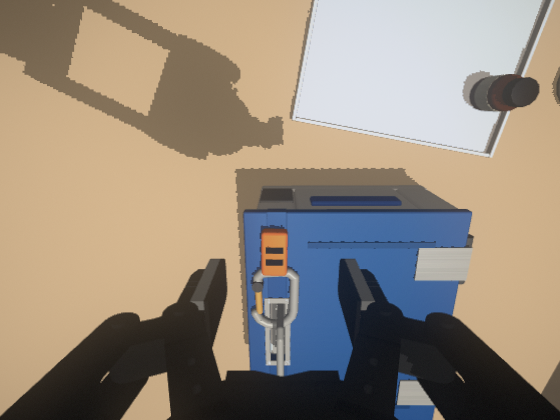

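View pics/scene13.png

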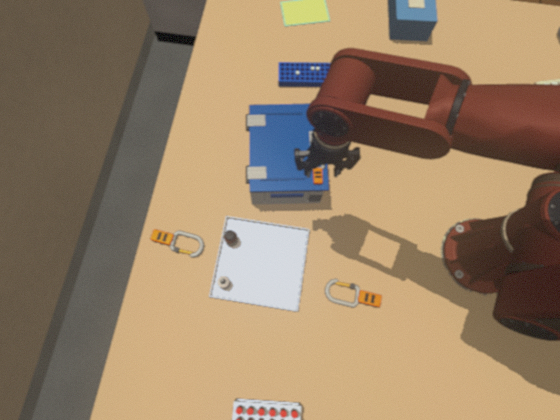

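```bash
python3 - <<'E'
from h import *
crop(cv2.imread("pics/wrist13.png"),235,220,315,380,4.5,"c16.png")
E
```

```text
(no output)
```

View pics/c16.png

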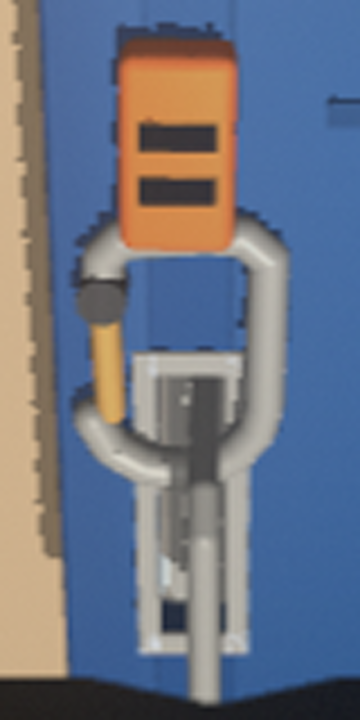

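```bash
python3 -c "
from plant import manip
print(manip.sign_off(), manip.state()['clock'])"
```

```text
the job is handed in; nothing more can be done
the job is handed in; nothing more can be done
```

I swung the lid shut, took the small hook from the tray and clipped it onto the staple's left leg from the hinge side. I then drew it back until the gate shut, laid it on the lid and lifted clear. I handed the job in at about 15.6 s of the 51 s allowed; no verdict was reported.

- **Lid:** it was pressed to the shut height with about 21 N, and it looks fully shut in the last pictures.
- **Clip:** the last side and wrist pictures show the leg inside the loop and the gate straight against the nose. The hook lies flat on the lid and the gripper is well clear. I judged the gate and leg position by eye, not from a measured angle.
- **Bottles and racks:** they look unmoved by eye in the scene picture; I did not measure them.
- **Disagreement:** the side camera placed the box several mm (up to 15 mm at one corner) further in −y than the wrist camera did. I lined the hook up with the leg in a single side view and shifted it 2.5 mm before pushing in.

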